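# Reset the trip dog of a slab roller to its limit switch

## Robot

A 6-joint arm with a two-finger parallel gripper is mounted at the origin on the work surface. World frame = base frame: x ahead of the robot, y to its left, z up, the work surface at z = 0. Lengths are in m, angles in degrees, forces in N, time in s.
With the tool pointing down it reaches from about 0.3 to 0.75 m from the base axis. Payload 8.5 kg.
Tool frame: the origin (TCP) lies at the very end of the fingers, on their centre line; the grasp point (between the pads) lies 19 mm behind it (grip_depth is the distance from the TCP to the grasp point, in m); z points along the fingers, y is the direction in which the jaws open and shut (so a half turn about z gives the same grasp; the last joint's range is limited). The gripper opens to 85 mm and grips with 20 to 120 N. Pads are 22 mm wide; open, the fingers measure 114 mm over their backs; the gripper's body (76 mm by 85 mm) begins 54 mm behind the grasp point. The pads swing forward as they close: fully open they stand 13 mm farther back than shut.
Start: joints at [-80.919, 21.807, 74.336, -0, 83.858, -12.336], TCP at [0.201, -0.512, 0.231] pointing down, gripper open.
Joint ranges: [-178.18, 178.18], [-50.72, 133.34], [12.68, 142.11], [-81.47, 261.47], [9.98, 163.14], [-165.26, 165.26]. Speed limits (degrees/s): [136.94, 136.94, 180, 180, 180, 180].

## Interface

Orientations are given as a 3x3 rotation matrix whose columns are the frame's x, y, z axes.
In Python, from rig import observe, get_image, close_job, silhouettes, grip_depth gives the robot as it stands. The module is installed in compiled form; this text tells all that it offers.
- The arm moves only by the shell command python3 -m crank 'ROWS' [FORCE]. ROWS is a JSON object of lists of equal length, an entry for each row: "slide": the shift along the tool's x, y, z in m, a list of three; "roll": the turn about the tool's z in rad; "grip": the finger opening in m, from 0 to 0.0854. A call has exactly 8 rows; each row is the pose to reach, as a shift and turn from the pose commanded when the call began, along the tool's axes at that moment; what a row does not reach only later rows make up. A row lasts 1/10 s, in which the tool goes at most 50 mm and 8.59 degrees, less where a joint would pass 70% of its speed; a pose out of reach is approached as far as the arm can. A call with a gripper value outside its range is refused whole. The fingers move at their own pace and stop on an object; FORCE is the grip in N (left out, the last holds). Time passes only in rows, so rows that repeat a pose let the fingers close, or fill a call up. It gives the time, the measured TCP pose, the force and the opening at its end, in the units of the state.
- observe(): the state, without advancing time (a new reading comes with each control period).
- get_image(name): name is "scene" or "top" or "wrist"; returns a dict with "frame" (480x640x3 uint8, red, green, blue), "fx", "fy", "cx", "cy" (pixels), "xyz" and "rotation" of the camera in the world. Camera axes: x right, y down, z forward; pixel columns grow to the right and rows downward; lengths in m; the calibration is good to about 2 mm. A picture is of the moment at which its call begins. There is no depth.
- close_job(): hands the job in, once; it reports no verdict.
Trained networks look in a picture, given as the dict that the camera call returned (one of the last four; its "shot" number tells which), for a name from the list of things; names that differ only in an ending like _2 or _b are one class to them, and where a whole thing is asked for, a point or a joint stands for the part that bears it (a point fixed in the world has none). Each returns a list of dicts, best first, with "confidence" (0 to 1); they miss things now and then, are a little off and sometimes report something else, mostly with a low value. They report only what shows in the picture. A call takes as long as a camera call.
- silhouettes(target, picture): "pixels" (480x640 bool, what is visible of it) and "box" ([centre column, centre row, width, height] in pixels, round what is visible of it).
The state is a dict: "time_s": time; "q": joint angles; "qvel": joint speeds; "joint_efforts": joint torques, N m; "position": TCP position; "tool_rot": TCP orientation; "ft_force": force on the tool from outside, world axes, zero at the start; "wrist_torque": the same for the moment, N m; "grip_width": finger opening in m.
Only numpy, scipy, OpenCV 4.12 (cv2) and the standard library are available. Lean on these libraries where they do the work, as an engineer would, in place of code of your own. Each camera call takes 0.05 s, during which the arm holds its last target.

## Task

The travel stop of the slab roller needs resetting. Swing the orange clamp lever open, slide that dog along its rail towards the limit switch until its nose has pushed the roller lever just far enough to click - lever within the green mark, never driven on into the red - and then swing the orange lever all the way back so that the dog is locked there. Move the switch lever only with the dog, not with the gripper, and leave the tools, pots and other things lying about where they are.

Things in the scene. Friction and masses are not known exactly. Their poses are not given: they have to be found in the camera images.
- trip_rail: Aluminium rail, 470 long, 32 wide, 12 thick (all sizes in mm), on the blue sloping front of a bench-top slab roller. Its frame R: x = up the slope (25 degrees, rising away from the robot), y = along the rail, level, to the switch, z = square out of the slope, 25 degrees from vertical, leaning to the robot. Origin on the slope under the rail's centre line, 310 from its -y end. It is fixed.
- bar_mid (a point): Axis of the fixed steel safety bar, diameter 16, that runs along y over the slope from y = -345 to 240, at R x = 61, z = 193. It stands straight above the dog and its lug, so a gripper pointing straight down cannot get at them: come in square to the slope along -z of R (tilted 25 degrees from vertical), under the bar. This point: y = 0. Its end arms stand at y = -335 and 230.
- return_dog: Second dog, same shape, with grey lever, screwed down at the -y end of the rail; not to be worked. Origin at R y = -235, on the slope; it fills y = -290 to -185, up to z = 82. Frame as R.
- stop_button (a point): Red stop button on a yellow plate (60 x 60), 42 tall, fixed on the slope at R x = 0, y = 285. This point: its top.
- trip_dog (a joint): Position of the sliding dog with the orange lever, m, along R +y, towards the switch, range -0.005 to 0.17. Dog origin: R x = 0, y = -60 + 1000 x joint, z = 0. Its nose meets the resting roller at joint 0.099, the switch clicks at 0.121, the green mark ends at 0.133. Clamp open: slides against 7 N of friction and stays where it is left. Clamp locked: holds against 25 N and more.
- dog_lug (a point): Middle of the dog's thumb lug, by which it is slid: grey plate with orange faces, 12 thick (y), 40 wide (x), R z = 36 to 82, on the tail of the dog; this point is at R x = 0, dog origin y - 49, z = 62. Pinch it across y; clear 25 or more on either side when the lever is open.
- dog_nose (a point): Point on the bright steel nose face of the dog: R x = 10, dog origin y + 50, z = 28. The grey block of the dog is 105 long (dog origin y - 55 to + 50), R x = -25 to 30, z = 12 to 36.
- clamp_lever (a joint): Orange clamp lever of the dog, rad: 0 = fully locked, 1.15 = fully open, with stops at both. It swings about R z through clamp_hub and points down the slope (-x) turned by (angle - 0.75) towards +y: locked it leans 43 degrees away from the switch, open 23 degrees to it. Push its grip along +y to open, -y to lock. 1 to 4 N at the grip; it stays where it is left. It bites over the last 0.6 rad.
- clamp_grip (a point): Middle of the orange grip of the clamp lever: a round bar, diameter 18, 25 long, lying in the slope's direction 58 from clamp_hub, at R z = 62 (underside z = 53, top z = 71). The block below it ends at R x = -25.
- clamp_hub (a point): Pivot of the clamp lever: R x = 0, dog origin y + 5, given at the height z = 62 of the grip.
- switch_lever (a joint): Roller lever of the limit switch, rad: 0 = at rest, pointing down the slope (-x) from its pivot at R x = 72, y = 100; grows as the dog pushes the roller along +y. It clicks at 0.35. The marks under it: white up to 0.35, green (working range) 0.35 to 0.55, red from 0.60, where it is overtravelled and spoilt. It springs back with 0.7 to 1.4 N at the roller when freed.
- switch_roller (a point): Centre of the white roller on the switch lever: diameter 22, R z = 20 to 38, 65 from the lever's pivot; at rest at R x = 7, y = 100. The grey switch box lies up the slope from it: R x = 50 to 154, y = 79 to 121, up to z = 48.
- glaze_tub: Yellow glaze tub, diameter 84, 36 tall, on the table before the machine (bystander). Origin: centre of its underside.
- wood_knife: Wooden knife, 165 long, 20 wide, 12 thick, on the table before the machine (bystander). Origin: centre of its underside.
- wood_rib: Dark wooden rib, 110 x 55 x 9, on the table before the machine (bystander). Origin: centre of its underside.
- trim_tool: Trimming tool, round wooden handle and steel blade, 140 long, 24 wide, 16 tall, on the table before the machine (bystander). Origin: centre of its underside.
- test_bowl: Small blue bowl, diameter 90, 50 tall, on the table before the machine (bystander). Origin: centre of its underside.

How it is judged (in metres and radians):
On the way, in this order (a step that is already met when the one before it is completed fails the run):
1. the orange clamp lever is swung open (value of joint clamp_lever above 0.9 rad), for 0.1 s.
2. with the clamp open, the dog has pushed the switch lever past its click and no further than the green mark (value of joint switch_lever between 0.35 and 0.55 rad and value of joint clamp_lever above 0.7 rad and value of joint trip_dog above 0.115 m), for 0.3 s.
At the end, for the whole second after the job is handed in: The dog stands still, holding the switch lever clicked: between 0.35 and 0.55 rad (green mark), and the orange clamp lever is locked, within 0.15 rad of its fully locked stop (value of joint switch_lever between 0.35 and 0.55 rad and value of joint clamp_lever below 0.15 rad and value of joint trip_dog above 0.115 m and linear speed of trip_dog below 0.005 m/s); the robot touches nothing.
It fails at once if the switch lever is pushed into the red mark, beyond 0.60 rad (overtravel) (value of joint switch_lever above 0.6 rad).
It fails at once if the gripper pushes the switch lever itself (contact force between any of the fingers, the arm and switch_lever above 0.5 N).
It fails at once if a tool, pot or other loose thing is moved by more than 30 mm (distance of any of glaze_tub, wood_knife, wood_rib, trim_tool, test_bowl from where it was at the start of the episode above 0.03 m).
It also fails if it takes over 59 s, if anything falls off the work surface, if the arm or the gripper's body presses on something with over 40 N, if the wrist force passes 120 N, or if a joint passes its speed limit or range.

## Working session

There is one attempt and no reset: what is moved stays moved. The work goes in short steps, Python scripts to look and compute and a shell command to move; the robot and the scene stay as the last step left them, time stands still between calls to the robot, and variables do not carry over. Pictures are saved under pics/ and viewed, and the job is handed in when it is done.

```bash
ls; mkdir -p pics; python3 - <<'E'
from rig import *
import cv2,numpy as np
s=observe()
print({k:np.round(v,4).tolist() for k,v in s.items()}, grip_depth)
for n in ["scene","top"]:
    p=get_image(n)
    print(n,p["fx"],p["fy"],p["cx"],p["cy"],np.round(p["xyz"],4).tolist(),np.round(p["rotation"],4).tolist(),p["shot"])
    cv2.imwrite(f"pics/{n}0.png",p["frame"][:,:,::-1])
E
```

```text
pics
{'time_s': 0.0, 'q': [-80.9187, 21.8421, 74.3851, 0.0004, 83.8583, -12.3349], 'qvel': [-0.0224, -0.0562, 0.1299, -0.0114, -0.0313, -0.079], 'joint_efforts': [-0.0011, -44.8457, -23.1282, -0.0002, 0.0047, 0.0], 'position': [0.2008, -0.5117, 0.2307], 'tool_rot': [[0.931, 0.3651, -0.0002], [0.3651, -0.931, 0.0015], [0.0003, -0.0015, -1.0]], 'ft_force': [0.3713, 0.1742, 0.324], 'wrist_torque': [-0.0148, -0.0599, 0.0246], 'grip_width': 0.0855} 0.0187
scene 538.7057181304037 538.7057181304037 308.7617350825369 254.28201914267612 [1.1283, 0.1685, 1.1769] [[-0.2166, 0.8482, -0.4834], [0.9763, 0.1883, -0.107], [0.0003, -0.4951, -0.8689]] 1
top 584.5455360400668 584.5455360400668 330.3991975257738 236.62894235316276 [0.4184, 0.033, 1.1705] [[0.0004, -0.9929, 0.1187], [-0.9999, -0.0024, -0.0166], [0.0167, -0.1187, -0.9928]] 2
```

View pics/scene0.png

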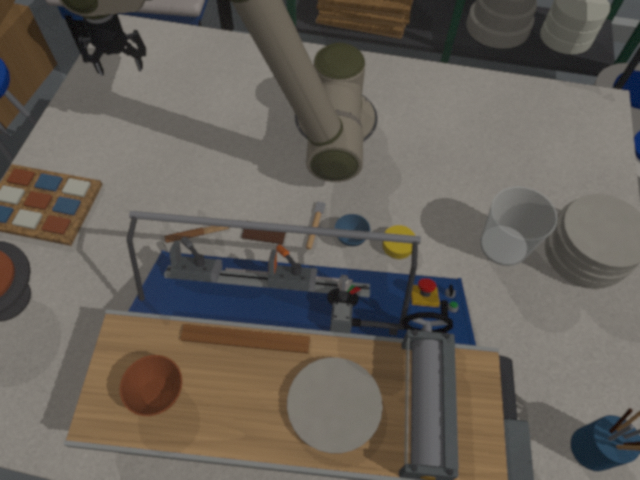

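View pics/top0.png

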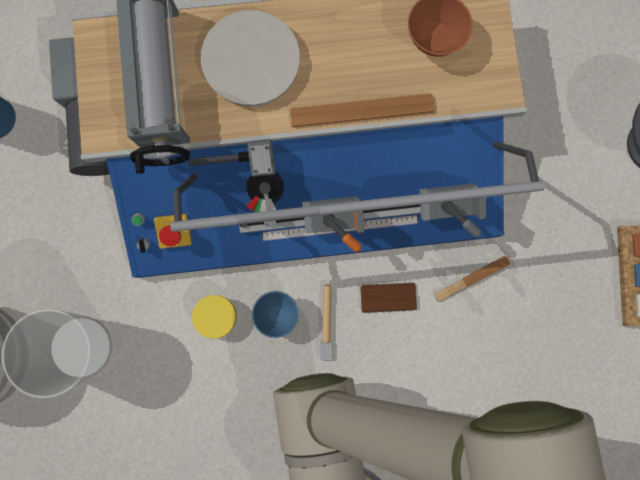

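```bash
python3 - <<'E'
from rig import *
import cv2,numpy as np,pickle
P={}
for n in ["scene","top"]:
    p=get_image(n);P[n]=p
    for t in ["trip_rail","return_dog","trip_dog","clamp_lever","switch_lever","dog_lug","stop_button","bar_mid","switch_roller"]:
        try:
            r=silhouettes(t,p)
            print(n,t,[(round(d["confidence"],2),np.round(d["box"],1).tolist(),int(d["pixels"].sum())) for d in r[:3]])
        except Exception as e: print(n,t,e)
pickle.dump(P,open("P.pkl","wb"))
f=P["top"]["frame"][:,:,::-1]
cv2.imwrite("pics/topz.png",cv2.resize(f[130:290,100:360],(780,480),interpolation=cv2.INTER_CUBIC))
cv2.imwrite("pics/topz2.png",cv2.resize(f[130:290,300:560],(780,480),interpolation=cv2.INTER_CUBIC))
f=P["scene"]["frame"][:,:,::-1]
cv2.imwrite("pics/scz.png",cv2.resize(f[200:350,110:310],(800,600),interpolation=cv2.INTER_CUBIC))
cv2.imwrite("pics/scz2.png",cv2.resize(f[200:350,280:480],(800,600),interpolation=cv2.INTER_CUBIC))
E
```

```text
scene trip_rail [(0.66, [283.5, 286.9, 240.8, 100.1], 6122)]
scene return_dog [(0.71, [196.6, 260.2, 49.9, 44.7], 1445), (0.34, [398.9, 240.5, 31.4, 37.6], 681), (0.17, [343.0, 287.2, 7.7, 26.6], 194)]
scene trip_dog [(0.6, [291.4, 271.1, 47.1, 40.6], 1441)]
scene clamp_lever [(0.76, [290.6, 261.9, 25.4, 30.5], 272)]
scene switch_lever [(0.56, [344.1, 288.3, 8.8, 29.6], 173)]
scene dog_lug [(0.6, [292.0, 267.8, 42.7, 48.0], 1364), (0.22, [399.4, 239.2, 27.9, 37.0], 616)]
scene stop_button [(0.79, [282.5, 286.8, 238.8, 94.2], 5755)]
scene bar_mid [(0.9, [283.9, 287.6, 236.1, 100.0], 5871)]
scene switch_roller [(0.44, [344.4, 288.0, 6.0, 29.7], 179)]
top trip_rail [(0.78, [338.5, 194.7, 298.0, 112.5], 7262), (0.28, [333.9, 222.0, 63.1, 53.8], 1623)]
top return_dog [(0.83, [453.9, 211.6, 65.4, 55.2], 1761), (0.61, [343.4, 233.4, 35.1, 39.1], 484), (0.41, [332.4, 224.9, 62.1, 53.1], 1410)]
top trip_dog [(0.91, [332.9, 221.6, 62.1, 52.1], 1408)]
top clamp_lever [(0.59, [343.3, 232.9, 32.6, 38.0], 447)]
top switch_lever [(0.7, [266.0, 204.4, 17.7, 48.3], 253)]
top dog_lug [(0.56, [331.4, 224.0, 62.1, 55.4], 1519)]
top stop_button [(0.67, [267.1, 203.9, 14.9, 40.9], 234), (0.58, [337.5, 197.1, 300.4, 117.9], 7299)]
top bar_mid [(0.76, [337.4, 195.4, 294.4, 114.9], 7563)]
top switch_roller [(0.57, [213.8, 317.0, 44.3, 43.3], 1604), (0.5, [268.1, 205.4, 19.2, 47.5], 238), (0.43, [325.6, 321.1, 9.8, 82.5], 629)]
```

View pics/topz.png

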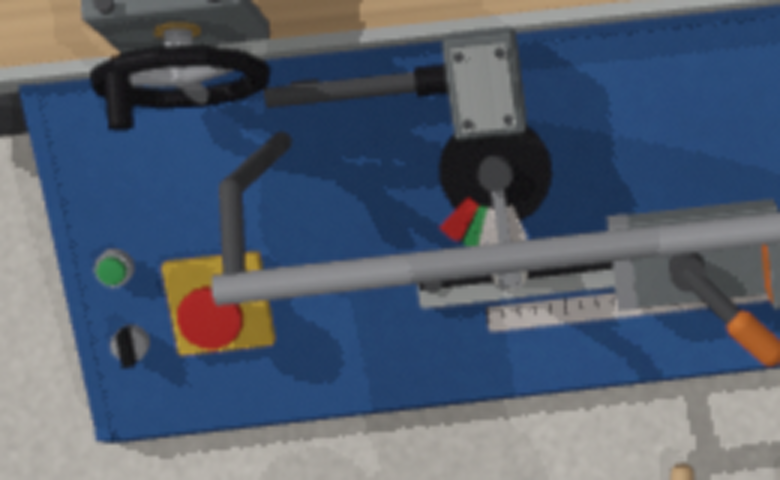

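View pics/topz2.png

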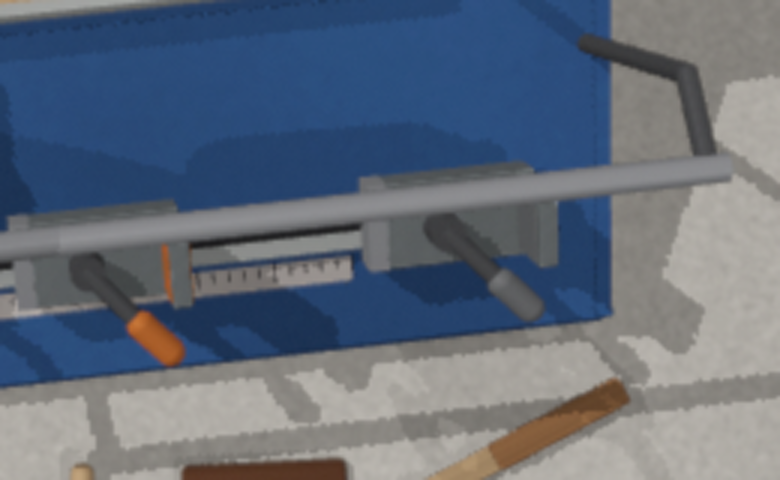

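View pics/scz.png

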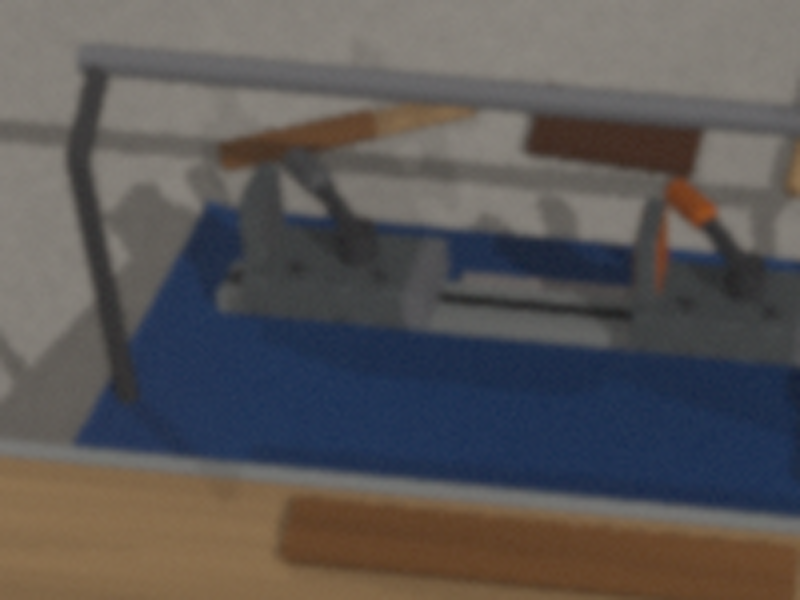

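View pics/scz2.png

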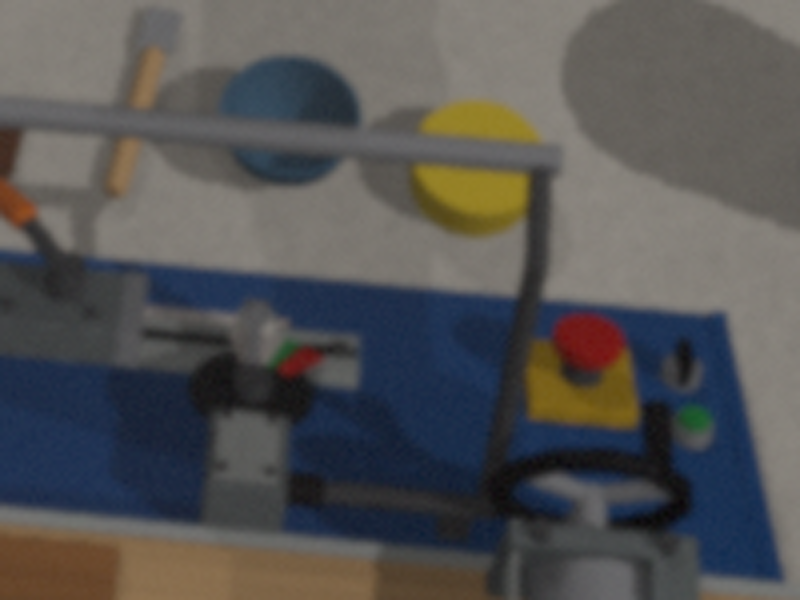

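```bash
cat > h.py <<'E'
import numpy as np,pickle,cv2,os
from scipy.optimize import least_squares
def Rm(yaw,sl=np.radians(25)):
    x=np.array([np.cos(sl)*np.cos(yaw),np.cos(sl)*np.sin(yaw),np.sin(sl)])
    y=np.array([-np.sin(yaw),np.cos(yaw),0]); return np.c_[x,y,np.cross(x,y)]
def proj(p,X):
    c=(np.atleast_2d(X)-p["xyz"])@np.array(p["rotation"])
    return np.c_[p["fx"]*c[:,0]/c[:,2]+p["cx"],p["fy"]*c[:,1]/c[:,2]+p["cy"]]
if os.path.exists("F.pkl"):
    FO,FR=pickle.load(open("F.pkl","rb"))
def W(p): return FO+np.atleast_2d(p)/1000@FR.T   # R mm -> world
def lever(j,yd,r=58,z=62):
    a=j-0.75; return [-r*np.cos(a), yd+5+r*np.sin(a), z]
E
python3 - <<'E'
from h import *
P=pickle.load(open("P.pkl","rb"))
obs=[("top",[61,240,193],(171.7,227)),("top",[61,-345,193],(543,185.5)),("top",[0,285,42],(170,235.7)),
("scene",[61,-345,193],(130.5,214.5)),("scene",[61,240,193],(419.5,239.5)),("scene",[0,285,42],(427.5,284.5))]
def f(v):
    R=Rm(v[3]); return np.concatenate([(proj(P[n],v[:3]+R@np.array(x)/1000)[0]-u) for n,x,u in obs])
r=least_squares(f,[.6,0,.1,-.05])
print(r.x,np.degrees(r.x[3]));print(r.fun.reshape(-1,2).round(1))
pickle.dump((r.x[:3],Rm(r.x[3])),open("F.pkl","wb"))
E
cat > ov.py <<'E'
from h import *
def draw(p,pts,fn,crop,sc,lines=[]):
    x0,y0,x1,y1=crop
    f=cv2.resize(p["frame"][y0:y1,x0:x1,::-1],None,fx=sc,fy=sc,interpolation=cv2.INTER_CUBIC)
    g=lambda q:tuple(int(round(t)) for t in ((q+.5-np.array([x0,y0]))*sc-.5))
    for a in pts: cv2.drawMarker(f,g(proj(p,W(a))[0]),(255,0,255),cv2.MARKER_CROSS,8,1)
    for a,b in lines: cv2.line(f,g(proj(p,W(a))[0]),g(proj(p,W(b))[0]),(0,255,255),1)
    cv2.imwrite(fn,f)
def box(x0,x1,y0,y1,z):
    c=[[x0,y0,z],[x1,y0,z],[x1,y1,z],[x0,y1,z]]
    return [(c[i],c[(i+1)%4]) for i in range(4)]
def model(d,j,sw=0):
    yd=-60+1000*d
    L=box(-25,30,yd-55,yd+50,36)+box(-20,20,yd-55,yd-43,82)+box(-25,30,-290,-185,36)+box(-16,16,-310,160,12)+box(-30,30,255,315,4)+box(50,154,79,121,48)
    L+=[([61,-345,193],[61,240,193]),(lever(j,yd,0),lever(j,yd,70))]
    rc=[72-65*np.cos(sw),100+65*np.sin(sw),38]
    L+=[([72,100,38],rc)]
    return L
E
python3 - <<'E'
from ov import *
P=pickle.load(open("P.pkl","rb"))
L=model(0,0)
draw(P["top"],[],"pics/ov_t.png",(150,120,550,280),2,L)
draw(P["scene"],[],"pics/ov_s.png",(120,200,480,350),2.2,L)
E
```

```text
[0.59595446 0.02808029 0.06552321 0.11327414] 6.490130280723566
[[ 0.7 -1.1]
 [-0.8  0.1]
 [-0.3  0.5]
 [-0.1 -0.3]
 [ 0.3  0.6]
 [-0.5 -1.5]]
```

View pics/ov_t.png

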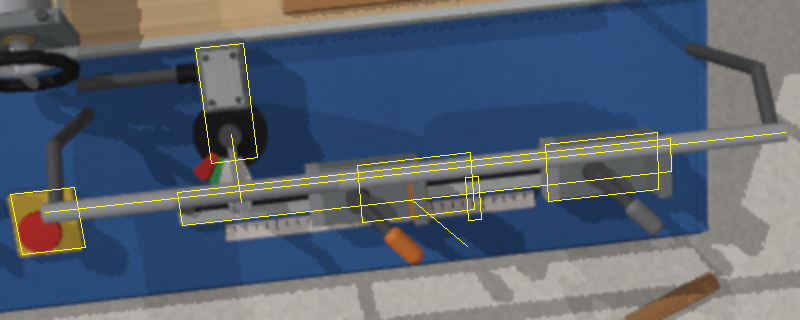

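View pics/ov_s.png

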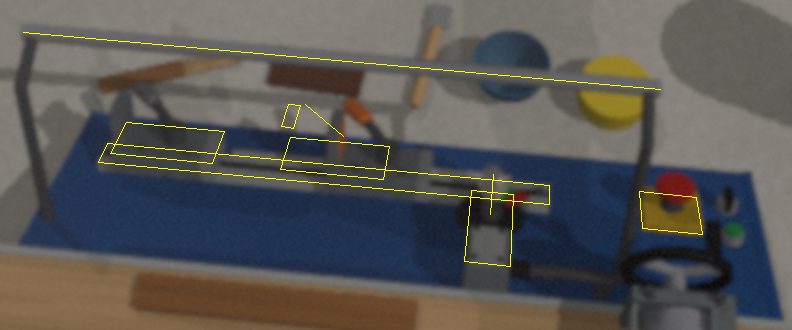

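```bash
cat >> ov.py <<'E'
_m=model
def model(d,j,sw=0):
    return _m(d,j,sw)+box(-20,20,-290,-278,82)+box(-25,30,-290,-185,12)+[(lever(j,-60+1000*d,45.5),lever(j,-60+1000*d,70.5)),(lever(0,-235,0),lever(0,-235,70.5))]
E
python3 - <<'E'
from ov import *
P=pickle.load(open("P.pkl","rb"))
L=model(0.050,0)
draw(P["top"],[],"pics/ov_t2.png",(220,160,480,270),3,L)
draw(P["scene"],[],"pics/ov_s2.png",(150,210,370,310),3.5,L)
E
```

```text
(no output)
```

View pics/ov_t2.png

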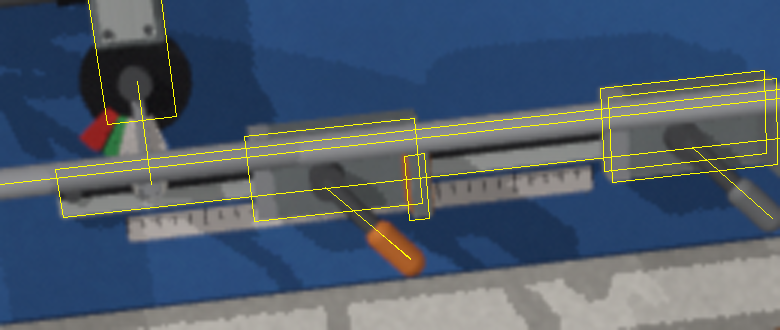

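View pics/ov_s2.png

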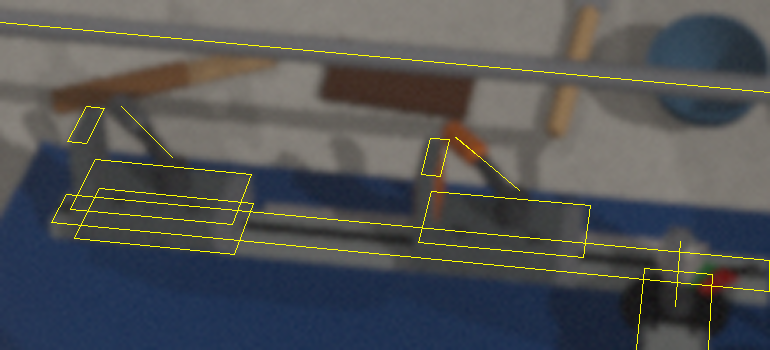

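```bash
cat >> h.py <<'E'
def Rh(h,y,v):
    "mm: h horizontal ahead of R origin (square to the rail), y along rail, v height above R origin -> world m"
    yy=FR[:,1]; xx=np.cross(yy,[0,0,1.]); return FO+(h*xx+y*yy+v*np.array([0,0,1.]))/1000
def inRh(p):
    yy=FR[:,1]; xx=np.cross(yy,[0,0,1.]); d=(np.asarray(p)-FO)*1000; return np.array([d@xx,d@yy,d[2]])
def hv(x,z): c,s=np.cos(np.radians(25)),np.sin(np.radians(25)); return x*c-z*s, x*s+z*c
def go(p,yawdeg=None):
    "slide+roll to bring TCP to world p with tool y at world angle yawdeg"
    from rig import observe
    s=observe(); T=np.array(s["tool_rot"]); d=T.T@(np.asarray(p)-s["position"])
    a=np.degrees(np.arctan2(T[1,1],T[0,1])); r=0
    if yawdeg is not None: r=-((yawdeg-a+180)%360-180)
    print("slide",d.round(4),"roll",round(np.radians(r),3),"at",np.round(s["position"],4),"yaw",a.round(2),"q",np.round(s["q"],1),"t",s["time_s"],"F",np.round(s["ft_force"],1),"w",round(s["grip_width"],4))
    return s
E
python3 - <<'E'
from h import *
from rig import *
go(Rh(-150,-20,270),6.5)
print(Rh(-150,-20,270),Rh(-85,-10,50))
p=get_image("wrist");cv2.imwrite("pics/w0.png",p["frame"][:,:,::-1])
s=observe();T=np.array(s["tool_rot"]);print(p["fx"],T.T@(np.array(p["xyz"])-s["position"]),T.T@np.array(p["rotation"]))
E
```

```text
slide [ 0.4149 -0.3778 -0.1042] roll -1.31 at [ 0.2008 -0.512   0.2313] yaw -68.58 q [-80.9  21.8  74.3   0.   83.9 -12.3] t 1.1 F [-0.7  0.6  0.9] w 0.0849
[ 0.4491764  -0.00874635  0.33552321] [0.51262951 0.00853665 0.11552321]
332.7651808070612 [ 7.48924819e-02 -7.63306051e-06 -1.42490664e-01] [[ 4.38242919e-07 -9.56514299e-01 -2.91685439e-01]
 [ 9.99998778e-01 -4.55501428e-04  1.49521304e-03]
 [-1.56305578e-03 -2.91685084e-01  9.56513131e-01]]
```

View pics/w0.png

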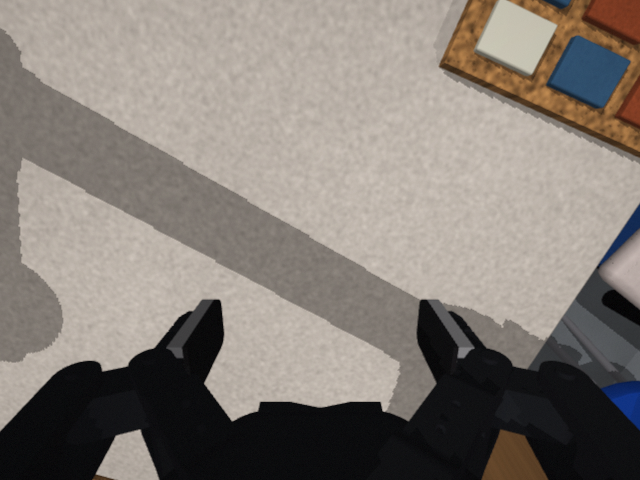

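```bash
python3 -m crank '{"slide":[[0.03,-0.03,-0.05],[0.415,-0.378,-0.104],[0.415,-0.378,-0.104],[0.415,-0.378,-0.104],[0.415,-0.378,-0.104],[0.415,-0.378,-0.104],[0.415,-0.378,-0.104],[0.415,-0.378,-0.104]],"roll":[0,-1.31,-1.31,-1.31,-1.31,-1.31,-1.31,-1.31],"grip":[0.085,0.085,0.085,0.085,0.085,0.085,0.085,0.085]}'
python3 - <<'E'
from h import *
go(Rh(-150,-20,270),6.5)
E
```

```text
time_s: 1.95
position: [0.3687, -0.1694, 0.3132]
tool_rot: [[0.141, 0.99, 0.001], [0.99, -0.141, -0.001], [-0.0, 0.001, -1.0]]
ft_force: [0.2, -0.6, 0.1]
grip_width: 0.0854
slide [ 0.1704  0.0571 -0.0223] roll -0.255 at [ 0.3687 -0.1694  0.3132] yaw -8.09 q [-41.5   3.8  85.    0.   91.2 -33.4] t 1.95 F [ 0.2 -0.6  0.1] w 0.0854
```

```bash
python3 -m crank '{"slide":[[0.17,0.057,-0.022],[0.17,0.057,-0.022],[0.17,0.057,-0.022],[0.17,0.057,-0.022],[0.17,0.057,-0.022],[0.17,0.057,-0.022],[0.17,0.057,-0.022],[0.17,0.057,-0.022]],"roll":[-0.255,-0.255,-0.255,-0.255,-0.255,-0.255,-0.255,-0.255],"grip":[0.085,0.085,0.085,0.085,0.085,0.085,0.085,0.085]}'
python3 - <<'E'
from ov import *
from rig import *
go(Rh(-150,-20,270),6.5)
P={}
for n in ["wrist","top","scene"]: P[n]=get_image(n)
pickle.dump(P,open("P1.pkl","wb"))
L=model(0.05,0)
draw(P["wrist"],[],"pics/w1.png",(0,0,640,480),1.2,L)
cv2.imwrite("pics/s1.png",P["scene"]["frame"][100:400,100:500,::-1].repeat(2,0).repeat(2,1))
E
```

```text
time_s: 2.75
position: [0.4493, -0.0124, 0.3347]
tool_rot: [[-0.106, 0.994, -0.0], [0.994, 0.106, -0.0], [-0.0, -0.0, -1.0]]
ft_force: [1.1, -0.3, 0.8]
grip_width: 0.085
slide [ 0.0037  0.0003 -0.0009] roll -0.007 at [ 0.4493 -0.0124  0.3347] yaw 6.09 q [-16.7   8.   76.6  -0.   95.4 -22.8] t 2.75 F [ 1.1 -0.3  0.8] w 0.085
```

View pics/w1.png

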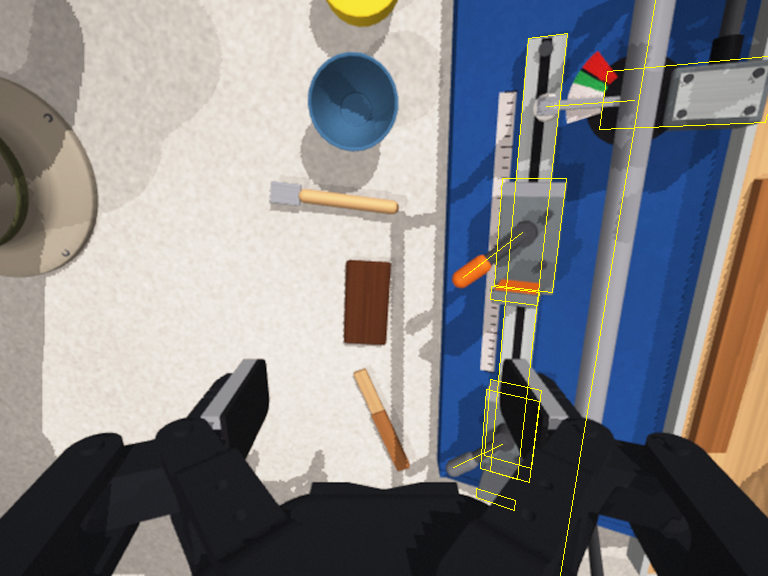

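View pics/s1.png

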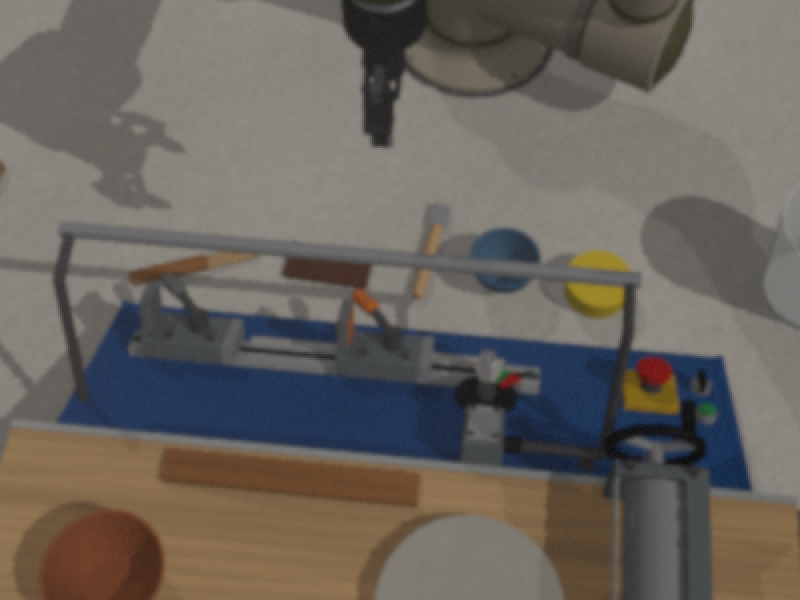

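```bash
python3 - <<'E'
from ov import *
go(Rh(-116,-100,110),6.5)
go(Rh(-116,-100,10),6.5)
E
```

```text
slide [-0.0764  0.0347  0.1592] roll -0.007 at [ 0.4494 -0.0121  0.3347] yaw 6.11 q [-16.7   8.   76.6  -0.   95.4 -22.8] t 2.9 F [-0.  -0.1  0.1] w 0.0849
slide [-0.0764  0.0347  0.2592] roll -0.007 at [ 0.4494 -0.0121  0.3347] yaw 6.11 q [-16.7   8.   76.6  -0.   95.4 -22.8] t 2.9 F [-0.  -0.1  0.1] w 0.0849
```

```bash
python3 -m crank '{"slide":[[-0.05,0.0,0.02],[-0.076,0.034,0.159],[-0.076,0.034,0.159],[-0.076,0.034,0.159],[-0.076,0.034,0.2],[-0.076,0.034,0.23],[-0.076,0.034,0.23],[-0.076,0.034,0.23]],"roll":[-0.007,-0.007,-0.007,-0.007,-0.007,-0.007,-0.007,-0.007],"grip":[0.085,0.085,0.085,0.085,0.085,0.085,0.085,0.085]}'
python3 - <<'E'
from ov import *
from rig import *
s=go(Rh(-116,-100,10),6.5);print(inRh(s["position"]))
P={}
for n in ["wrist","top","scene"]: P[n]=get_image(n)
L=model(0.05,0)
draw(P["wrist"],[],"pics/w2.png",(0,0,640,480),1.2,L)
cv2.imwrite("pics/s2.png",P["scene"]["frame"][100:400,100:500,::-1].repeat(2,0).repeat(2,1))
E
```

```text
time_s: 3.7
position: [0.4919, -0.0838, 0.1055]
tool_rot: [[-0.114, 0.993, 0.0], [0.993, 0.114, -0.0], [-0.0, 0.0, -1.0]]
ft_force: [0.2, -0.9, 0.8]
grip_width: 0.085
slide [-0.0006 -0.      0.03  ] roll 0.001 at [ 0.4919 -0.0838  0.1055] yaw 6.56 q [-23.3  24.6  93.4  -0.   62.  -29.8] t 3.7 F [ 0.2 -0.9  0.8] w 0.085
[-115.997369    -99.40363525   39.99680928]
```

View pics/w2.png

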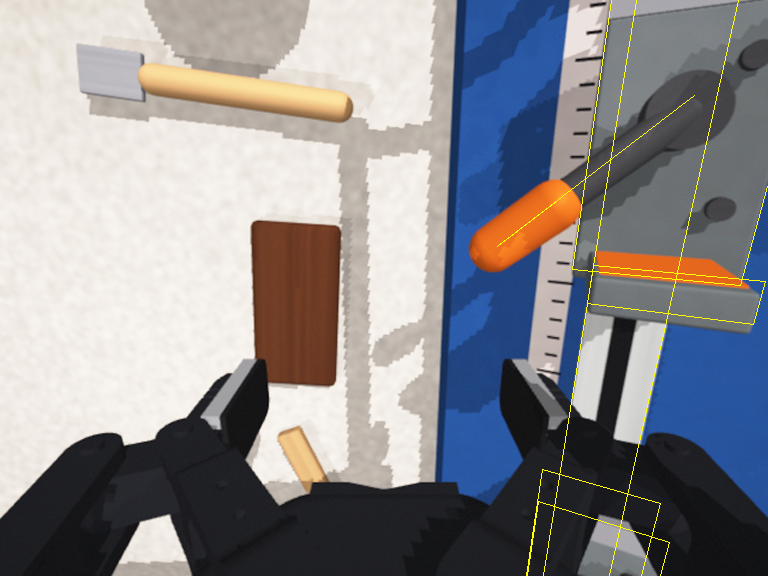

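View pics/s2.png

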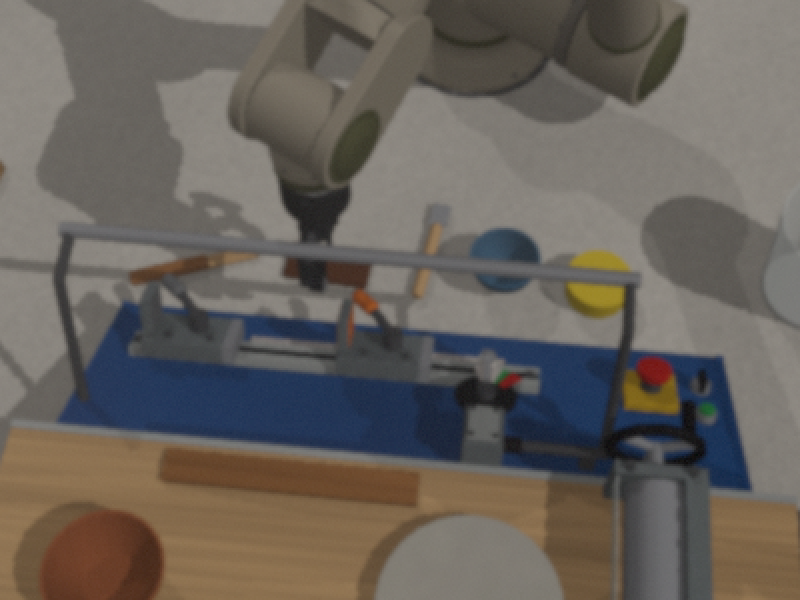

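```bash
python3 -m crank '{"slide":[[0,0,0.03],[0,0,0.03],[0.01,0,0.03],[0.02,0,0.03],[0.028,0,0.03],[0.036,0,0.03],[0.043,0,0.03],[0.05,0,0.03]],"roll":[0,0,0,0,0,0,0,0],"grip":[0.085,0.085,0.085,0.085,0.085,0.085,0.085,0.085]}'
python3 - <<'E'
from ov import *
from rig import *
s=go(Rh(-116,-9,10),6.5);print(inRh(s["position"]))
P={}
for n in ["wrist"]: P[n]=get_image(n)
L=model(0.05,0.25)
draw(P["wrist"],[],"pics/w3.png",(0,0,640,480),1.2,L)
E
```

```text
time_s: 4.65
position: [0.4879, -0.0388, 0.077]
tool_rot: [[-0.109, 0.994, 0.006], [0.994, 0.109, -0.01], [-0.01, 0.005, -1.0]]
ft_force: [-4.4, -41.1, 1.3]
grip_width: 0.0853
slide [ 0.0452 -0.0013  0.001 ] roll -0.004 at [ 0.4879 -0.0388  0.077 ] yaw 6.25 q [-18.2  26.1  97.1  -0.5  56.3 -24.2] t 4.65 F [ -4.4 -41.1   1.3] w 0.0853
[-114.87038242  -54.22440785   11.46543006]
```

View pics/w3.png

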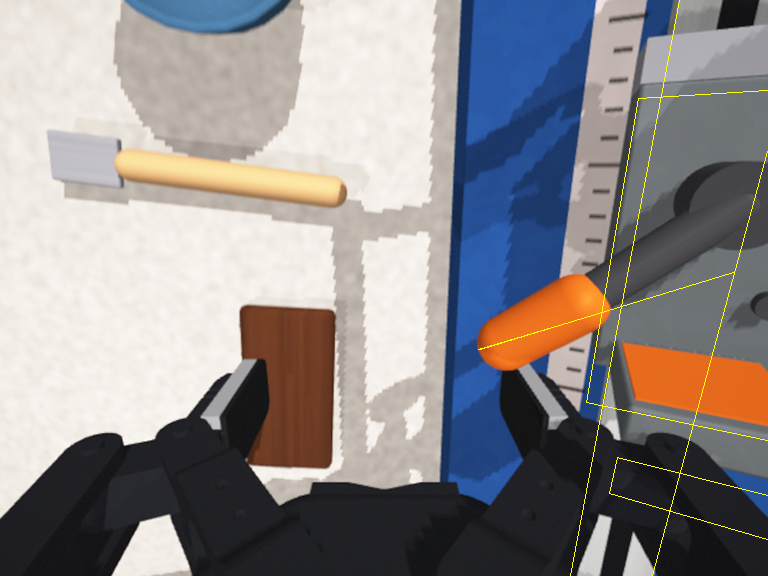

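```bash
python3 -m crank '{"slide":[[-0.02,0,0],[-0.03,0,0],[-0.03,0,0],[-0.03,0,-0.02],[-0.03,0,-0.03],[-0.03,0,-0.03],[-0.03,0,-0.03],[-0.03,0,-0.03]],"roll":[0,0,0,0,0,0,0,0],"grip":[0.085,0.085,0.085,0.085,0.085,0.085,0.085,0.085]}'
python3 - <<'E'
from ov import *
from rig import *
s=go(Rh(-116,-9,10),6.5);print(inRh(s["position"]))
P={}
for n in ["wrist","top","scene"]: P[n]=get_image(n)
pickle.dump(P,open("P2.pkl","wb"))
L=model(0.05,0.0)
draw(P["wrist"],[],"pics/w4.png",(0,0,640,480),1.2,L)
draw(P["top"],[],"pics/t4.png",(220,160,480,270),3,L)
E
```

```text
time_s: 5.5
position: [0.4889, -0.0631, 0.1041]
tool_rot: [[-0.115, 0.993, -0.001], [0.993, 0.115, 0.0], [0.001, -0.001, -1.0]]
ft_force: [0.3, -0.5, 0.2]
grip_width: 0.0848
slide [0.0695 0.0008 0.0286] roll 0.002 at [ 0.4889 -0.0631  0.1041] yaw 6.61 q [-21.1  24.2  94.4   0.   61.5 -27.8] t 5.5 F [ 0.3 -0.5  0.2] w 0.0848
[-116.6316536   -78.53055259   38.59462338]
```

View pics/w4.png

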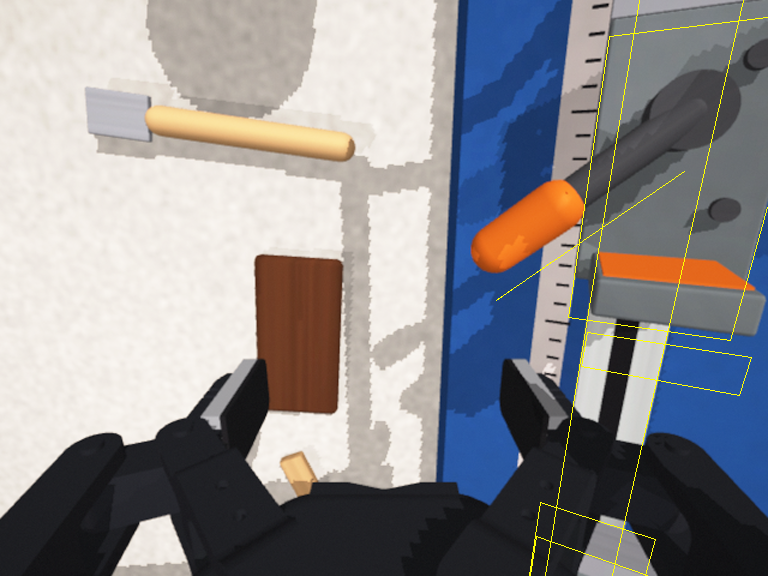

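View pics/t4.png

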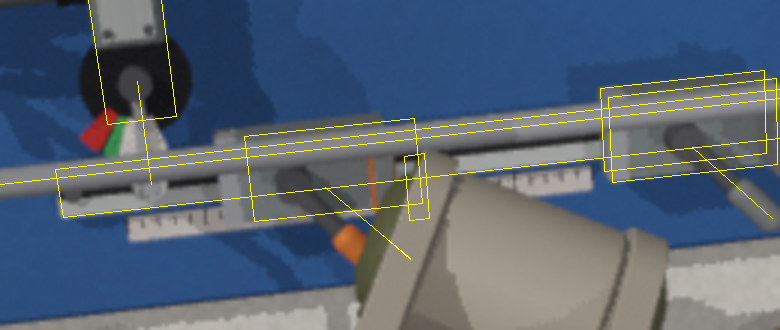

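```bash
python3 -m crank '{"slide":[[0,0.01,0],[0,0.01,0],[0,0.01,0.016],[0,0.01,0.016],[0.006,0.01,0.016],[0.012,0.01,0.016],[0.017,0.01,0.016],[0.022,0.01,0.016]],"roll":[0,0,0,0,0,0,0,0],"grip":[0.05,0.05,0.05,0.05,0.05,0.05,0.05,0.05]}'
python3 - <<'E'
from ov import *
from rig import *
s=go(Rh(-107,8,22),6.5);print(inRh(s["position"]))
P={}
for n in ["wrist"]: P[n]=get_image(n)
L=model(0.07,0.0)
draw(P["wrist"],[],"pics/w5.png",(0,0,640,480),1.2,L)
E
```

```text
time_s: 6.45
position: [0.4967, -0.0399, 0.0891]
tool_rot: [[-0.115, 0.993, 0.001], [0.993, 0.115, -0.0], [-0.0, 0.001, -1.0]]
ft_force: [0.6, -0.4, -0.1]
grip_width: 0.0501
slide [ 0.0643 -0.0006  0.0015] roll 0.002 at [ 0.4967 -0.0399  0.0891] yaw 6.61 q [-18.2  25.9  94.7   0.   59.4 -24.8] t 6.45 F [ 0.6 -0.4 -0.1] w 0.0501
[-106.26964107  -56.33798181   23.53889526]
```

View pics/w5.png

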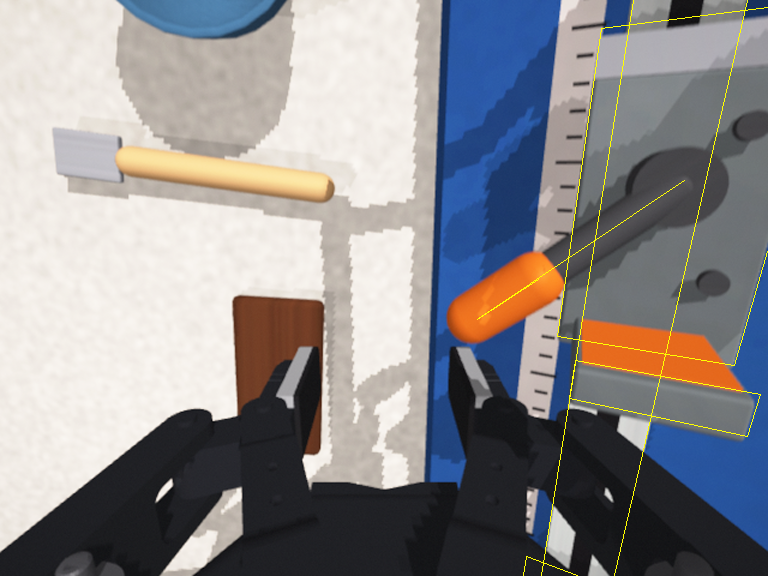

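```bash
python3 -m crank '{"slide":[[0,0,-0.004],[0.002,0,-0.004],[0.004,0,-0.004],[0.006,0,-0.004],[0.008,0,-0.004],[0.01,0,-0.004],[0.012,0,-0.004],[0.014,0,-0.004]],"roll":[0,0,0,0,0,0,0,0],"grip":[0.05,0.05,0.05,0.05,0.05,0.05,0.05,0.05]}'
python3 - <<'E'
from ov import *
from rig import *
s=go(Rh(-107,8,26),6.5);print(inRh(s["position"]))
P={}
for n in ["wrist"]: P[n]=get_image(n)
L=model(0.07,0.0)
draw(P["wrist"],[],"pics/w6.png",(0,0,640,480),1.2,L)
E
```

```text
time_s: 7.3
position: [0.495, -0.0265, 0.0926]
tool_rot: [[-0.115, 0.993, -0.0], [0.993, 0.115, -0.0], [-0.0, -0.0, -1.0]]
ft_force: [-0.8, -1.0, -1.1]
grip_width: 0.0501
slide [ 0.0508 -0.0004  0.0011] roll 0.002 at [ 0.495  -0.0265  0.0926] yaw 6.59 q [-16.8  25.4  94.8  -0.   59.9 -23.4] t 7.3 F [-0.8 -1.  -1.1] w 0.0501
[-106.47377988  -42.79836145   27.11844845]
```

View pics/w6.png

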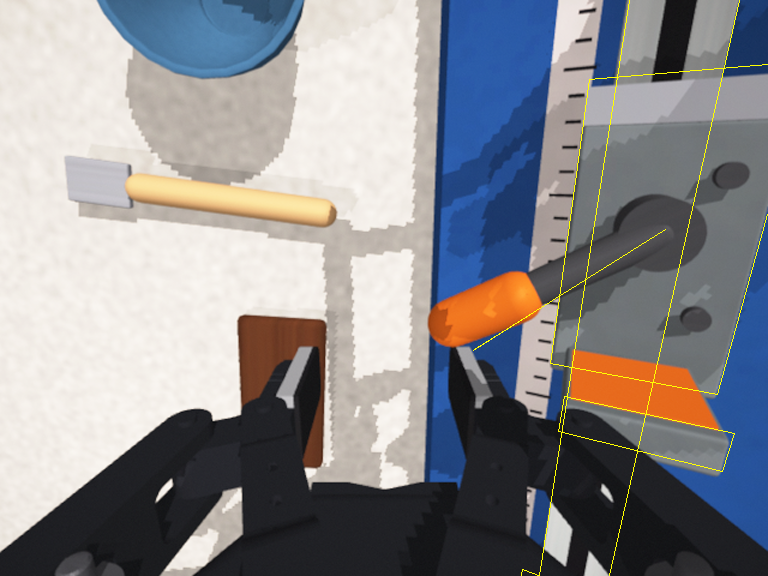

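```bash
python3 -m crank '{"slide":[[0.003,0,0],[0.006,0,0],[0.009,0,0],[0.012,0,0],[0.015,0,0],[0.018,0,0],[0.021,0,0],[0.024,0,0]],"roll":[0,0,0,0,0,0,0,0],"grip":[0.05,0.05,0.05,0.05,0.05,0.05,0.05,0.05]}'
python3 - <<'E'
from ov import *
from rig import *
s=go(Rh(-107,8,26),6.5);print(inRh(s["position"]))
P={}
for n in ["wrist"]: P[n]=get_image(n)
L=model(0.07,0.65)
draw(P["wrist"],[],"pics/w7.png",(0,0,640,480),1.2,L)
E
```

```text
time_s: 8.15
position: [0.4922, -0.0025, 0.0927]
tool_rot: [[-0.115, 0.993, -0.0], [0.993, 0.115, -0.0], [-0.0, -0.0, -1.0]]
ft_force: [-0.3, -1.1, -1.2]
grip_width: 0.0504
slide [ 0.0267 -0.0004  0.0011] roll 0.002 at [ 0.4922 -0.0025  0.0927] yaw 6.59 q [-14.1  25.1  95.3  -0.   59.6 -20.7] t 8.15 F [-0.3 -1.1 -1.2] w 0.0504
[-106.52348507  -18.68284113   27.14654347]
```

View pics/w7.png

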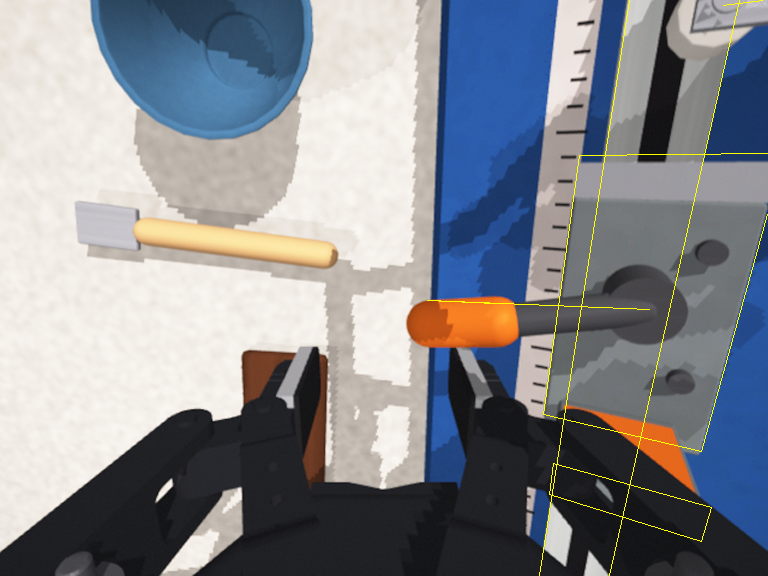

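```bash
python3 -m crank '{"slide":[[0.004,0,0],[0.008,0,0],[0.012,0,0],[0.016,0,0],[0.02,0,0],[0.024,0,0],[0.028,0,0],[0.028,0,0]],"roll":[0,0,0,0,0,0,0,0],"grip":[0.05,0.05,0.05,0.05,0.05,0.05,0.05,0.05]}'
python3 - <<'E'
from ov import *
from rig import *
s=go(Rh(-107,8,26),6.5);print(inRh(s["position"]))
P={}
for n in ["wrist"]: P[n]=get_image(n)
L=model(0.07,1.0)
draw(P["wrist"],[],"pics/w8.png",(0,0,640,480),1.2,L)
E
```

```text
time_s: 9.0
position: [0.4892, 0.0256, 0.0928]
tool_rot: [[-0.115, 0.993, 0.001], [0.993, 0.115, 0.0], [0.0, 0.001, -1.0]]
ft_force: [-0.2, 0.7, 0.1]
grip_width: 0.0501
slide [-0.0016 -0.0007  0.0013] roll 0.002 at [0.4892 0.0256 0.0928] yaw 6.62 q [-10.9  24.9  95.7   0.   59.4 -17.5] t 9.0 F [-0.2  0.7  0.1] w 0.0501
[-106.30495714    9.58535305   27.26476455]
```

View pics/w8.png

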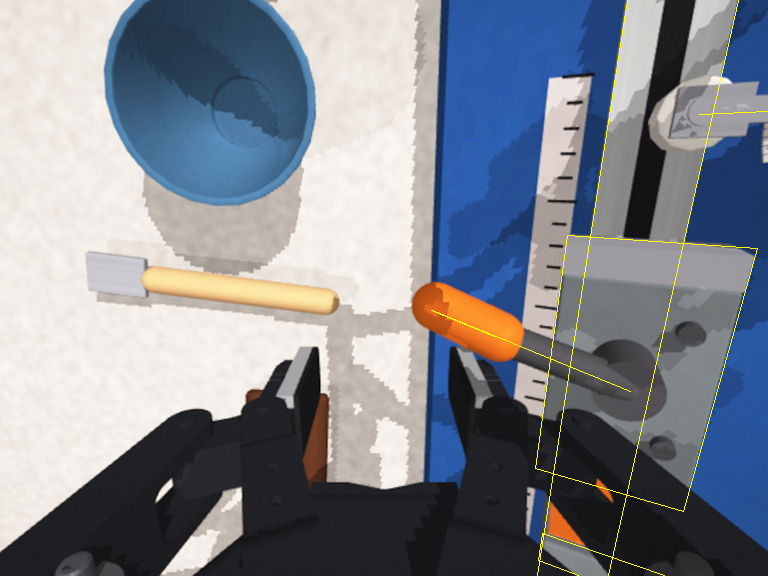

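```bash
python3 -m crank '{"slide":[[0.002,0,0],[0.004,0,0],[0.004,0,0],[-0.02,0,0],[-0.05,0,0],[-0.08,0,0],[-0.08,0,0],[-0.08,0,0]],"roll":[0,0,0,0,0,0,0,0],"grip":[0.05,0.05,0.05,0.05,0.05,0.05,0.07,0.07]}'
python3 - <<'E'
from ov import *
from rig import *
s=go(Rh(-94,-60,28),6.5);print(inRh(s["position"]))
P={}
for n in ["wrist"]: P[n]=get_image(n)
L=model(0.07,1.1)
draw(P["wrist"],[],"pics/w9.png",(0,0,640,480),1.2,L)
E
```

```text
time_s: 9.85
position: [0.4981, -0.0544, 0.0925]
tool_rot: [[-0.114, 0.994, -0.001], [0.994, 0.114, 0.001], [0.001, -0.0, -1.0]]
ft_force: [-0.1, 0.4, -0.3]
grip_width: 0.0701
slide [ 0.0109  0.0126 -0.001 ] roll 0.0 at [ 0.4981 -0.0544  0.0925] yaw 6.52 q [-19.8  25.8  94.    0.   60.3 -26.3] t 9.85 F [-0.1  0.4 -0.3] w 0.0701
[-106.59338881  -70.90071132   27.00364087]
```

View pics/w9.png

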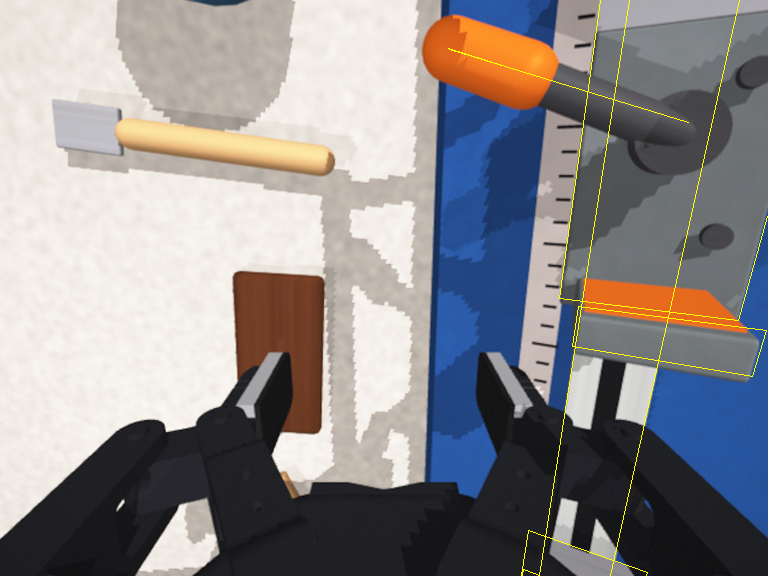

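```bash
python3 -m crank '{"slide":[[0,0.006,-0.002],[0,0.013,-0.002],[0.006,0.013,-0.002],[0.012,0.013,-0.002],[0.017,0.013,-0.002],[0.022,0.013,-0.002],[0.027,0.013,-0.002],[0.032,0.013,-0.002]],"roll":[0,0,0,0,0,0,0,0],"grip":[0.07,0.07,0.07,0.07,0.07,0.07,0.07,0.07]}'
python3 - <<'E'
from ov import *
from rig import *
s=go(Rh(-94,-20,28),6.5);print(inRh(s["position"]))
P={}
for n in ["wrist","scene"]: P[n]=get_image(n)
L=model(0.09,1.1)
draw(P["wrist"],[],"pics/w10.png",(0,0,640,480),1.2,L)
cv2.imwrite("pics/s10.png",P["scene"]["frame"][150:350,150:450,::-1].repeat(2,0).repeat(2,1))
E
```

```text
time_s: 10.7
position: [0.5077, -0.0215, 0.0948]
tool_rot: [[-0.114, 0.993, 0.001], [0.993, 0.114, -0.002], [-0.002, 0.001, -1.0]]
ft_force: [1.4, -6.3, -0.6]
grip_width: 0.0699
slide [ 0.0193 -0.0007  0.0013] roll 0.001 at [ 0.5077 -0.0215  0.0948] yaw 6.57 q [-15.7  26.2  92.7  -0.1  61.  -22.3] t 10.7 F [ 1.4 -6.3 -0.6] w 0.0699
[-93.27062505 -39.28950883  29.28905164]
```

View pics/w10.png

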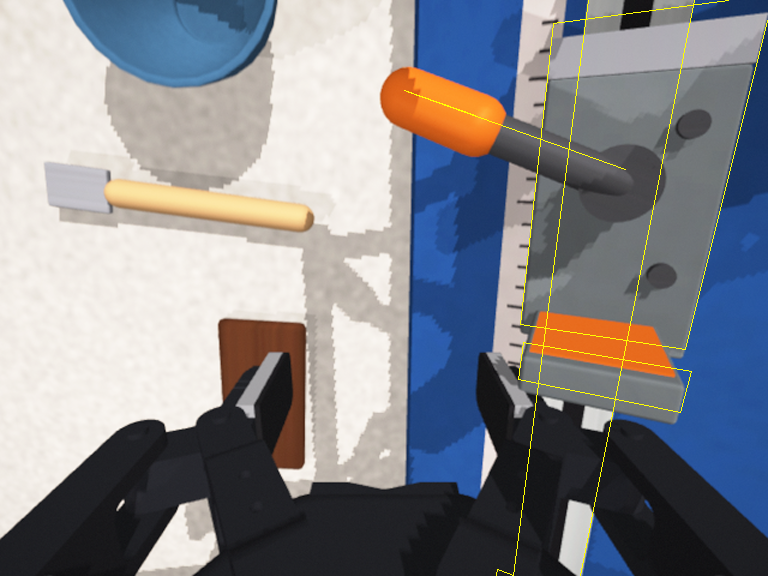

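View pics/s10.png

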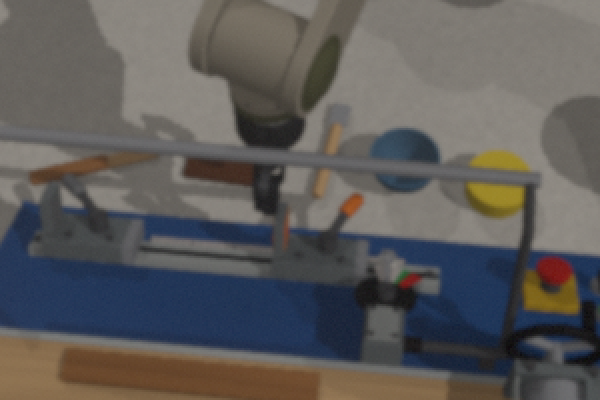

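```bash
python3 -m crank '{"slide":[[0.004,0,0],[0.008,0,0],[0.012,0,0],[0.016,0,0],[0.02,0,0],[0.023,0,0],[0.026,0,0],[0.028,0,0]],"roll":[0,0,0,0,0,0,0,0],"grip":[0.07,0.07,0.07,0.07,0.07,0.07,0.07,0.07]}'
python3 - <<'E'
from ov import *
from rig import *
s=go(Rh(-94,1,28),6.5);print(inRh(s["position"]))
P={}
for n in ["wrist","top","scene"]: P[n]=get_image(n)
d=(inRh(s["position"])[1]+126)/1000; sw=np.arcsin(max(0,d-.099)/.065); print(d,sw)
L=model(d,1.1,sw)
draw(P["wrist"],[],"pics/w11.png",(0,0,640,480),1.2,L)
draw(P["top"],[],"pics/t11.png",(220,160,420,270),4,L)
cv2.imwrite("pics/s11.png",P["scene"]["frame"][230:330,260:420,::-1].repeat(5,0).repeat(5,1))
E
```

```text
time_s: 11.6
position: [0.5045, 0.0061, 0.0948]
tool_rot: [[-0.114, 0.993, 0.001], [0.993, 0.114, -0.002], [-0.002, 0.001, -1.0]]
ft_force: [1.2, -8.1, -0.4]
grip_width: 0.0699
slide [ 0.0125 -0.0007  0.0013] roll 0.001 at [0.5045 0.0061 0.0948] yaw 6.57 q [-12.7  25.9  93.3  -0.1  60.7 -19.2] t 11.6 F [ 1.2 -8.1 -0.4] w 0.0699
[-93.30377433 -11.49416174  29.30658927]
0.11450583826311266 0.24087386919630752
```

View pics/w11.png

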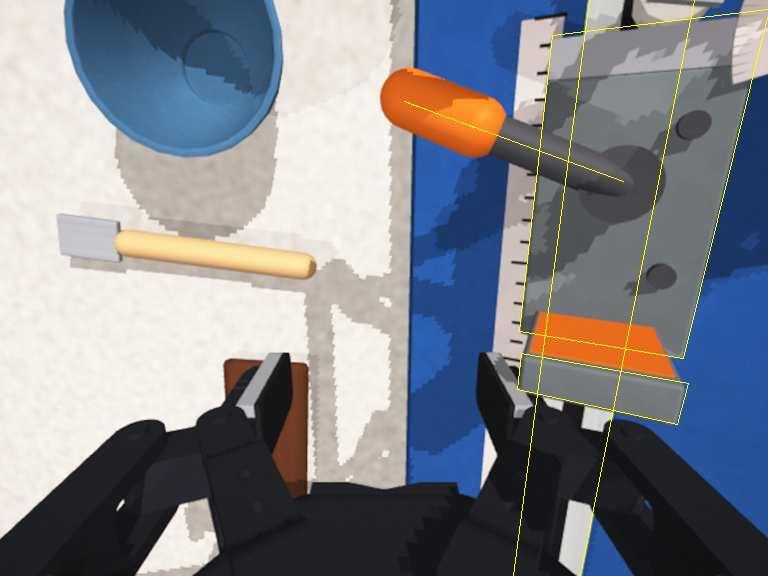

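View pics/t11.png

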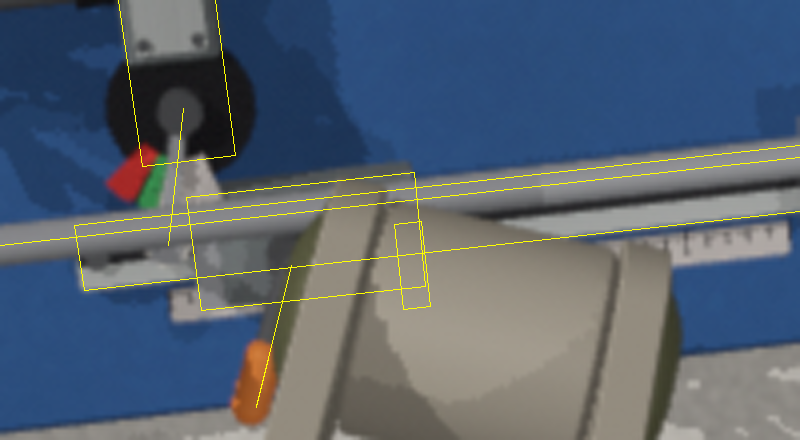

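View pics/s11.png

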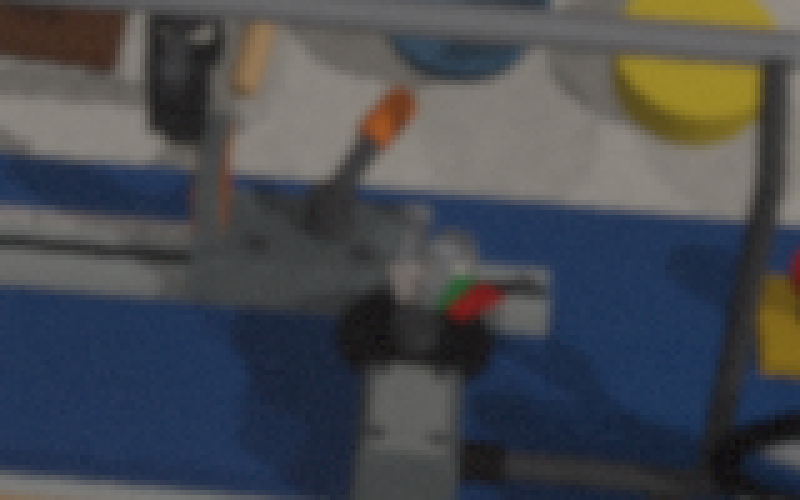

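```bash
python3 -m crank '{"slide":[[0.002,0,0],[0.004,0,0],[0.006,0,0],[0.008,0,0],[0.01,0,0],[0.01,0,0],[0.01,0,0],[0.01,0,0]],"roll":[0,0,0,0,0,0,0,0],"grip":[0.07,0.07,0.07,0.07,0.07,0.07,0.07,0.07]}'
python3 - <<'E'
from ov import *
from rig import *
s=go(Rh(-94,1,28),6.5);print(inRh(s["position"]))
P={}
for n in ["wrist","top","scene"]: P[n]=get_image(n)
pickle.dump(P,open("P3.pkl","wb"))
d=(inRh(s["position"])[1]+126)/1000; sw=np.arcsin(max(0,d-.099)/.065); print(d,sw)
L=model(d,1.1,sw)
draw(P["top"],[],"pics/t12.png",(220,160,380,260),5,[([72,100,38],[72-65*np.cos(a),100+65*np.sin(a),38]) for a in (.35,.55,sw)])
draw(P["scene"],[],"pics/s12.png",(310,250,390,310),10,[([72,100,38],[72-65*np.cos(a),100+65*np.sin(a),38]) for a in (.35,.55,sw)])
cv2.imwrite("pics/s12b.png",P["scene"]["frame"][250:310,310:390,::-1].repeat(10,0).repeat(10,1))
E
```

```text
time_s: 12.55
position: [0.5034, 0.016, 0.0948]
tool_rot: [[-0.114, 0.993, 0.001], [0.993, 0.114, -0.002], [-0.002, 0.001, -1.0]]
ft_force: [1.7, -8.0, -0.6]
grip_width: 0.0698
slide [ 0.0025 -0.0006  0.0013] roll 0.001 at [0.5034 0.016  0.0948] yaw 6.57 q [-11.6  25.8  93.5  -0.1  60.7 -18.1] t 12.55 F [ 1.7 -8.  -0.6] w 0.0698
[-93.36356873  -1.4958346   29.27387568]
0.12450416540029706 0.4032087374173963
```

View pics/t12.png

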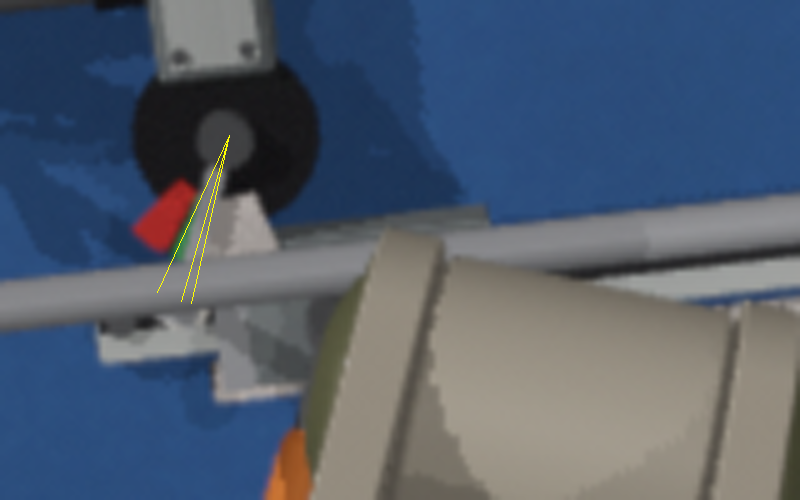

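View pics/s12.png

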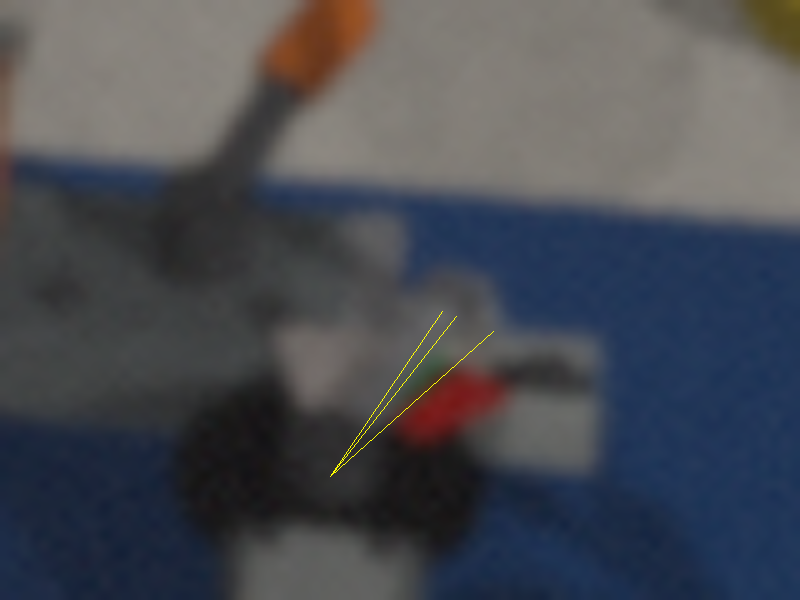

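View pics/s12b.png

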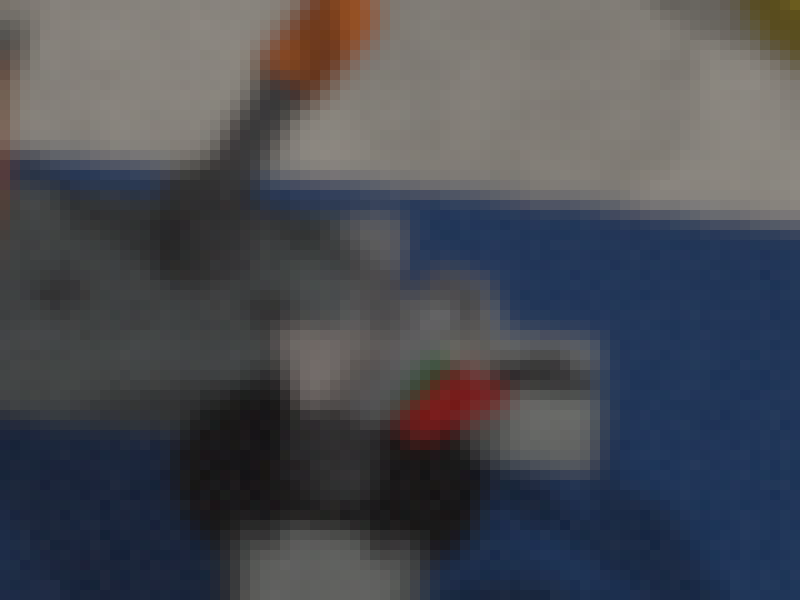

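```bash
python3 -m crank '{"slide":[[-0.02,0,0],[-0.03,0,0],[-0.03,-0.04,0],[-0.03,-0.04,-0.05],[-0.01,-0.04,-0.07],[0.03,-0.04,-0.07],[0.06,-0.04,-0.07],[0.06,-0.04,-0.07]],"roll":[0,0,0,0,0,0,0,0],"grip":[0.07,0.07,0.07,0.07,0.07,0.07,0.07,0.07]}'
python3 - <<'E'
from ov import *
from rig import *
s=go(Rh(-94,1,28),6.5);print(inRh(s["position"]))
P={}
for n in ["wrist","top","scene"]: P[n]=get_image(n)
pickle.dump(P,open("P4.pkl","wb"))
cv2.imwrite("pics/w13.png",P["wrist"]["frame"][:,:,::-1])
print(proj(P["wrist"],W([[7,100,38],[72,100,38]])))
E
```

```text
time_s: 13.5
position: [0.4555, 0.0745, 0.1649]
tool_rot: [[-0.118, 0.993, -0.0], [0.993, 0.118, 0.001], [0.001, -0.0, -1.0]]
ft_force: [-0.7, -0.4, 0.5]
grip_width: 0.0699
slide [-0.0612  0.04    0.0713] roll 0.005 at [0.4555 0.0745 0.1649] yaw 6.78 q [ -5.5  16.8  94.1   0.   69.  -12.3] t 13.5 F [-0.7 -0.4  0.5] w 0.0699
[-134.33478456   61.96820756   99.34946553]
[[520.16099664 201.81456932]
 [657.92509535 211.45907071]]
```

View pics/w13.png

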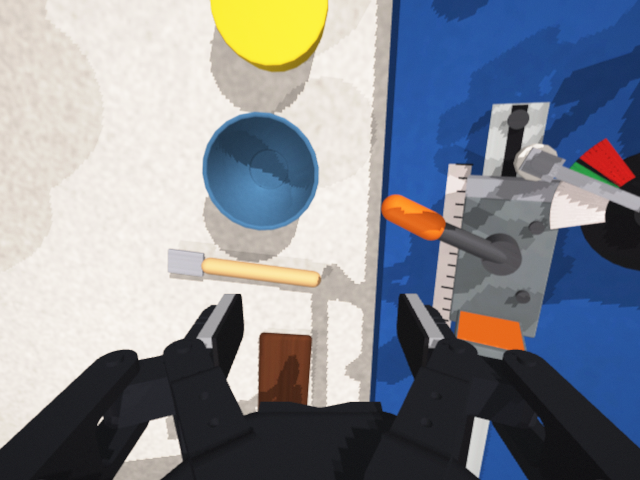

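```bash
python3 - <<'E'
from ov import *
P=pickle.load(open("P4.pkl","rb"))
p=P["wrist"]
Ls=[([72,100,38],[72-65*np.cos(a),100+65*np.sin(a),38]) for a in (.35,.45,.55)]
for d in (.121,.125,.129): Ls+=[([-25,d*1000-10,36],[30,d*1000-10,36])]
Ls+=box(-16,16,-310,160,12)
draw(p,[],"pics/w13z.png",(440,90,640,240),4,Ls)
cv2.imwrite("pics/w13y.png",cv2.resize(p["frame"][90:240,440:640,::-1],None,fx=4,fy=4,interpolation=cv2.INTER_CUBIC))
E
```

```text
(no output)
```

View pics/w13z.png

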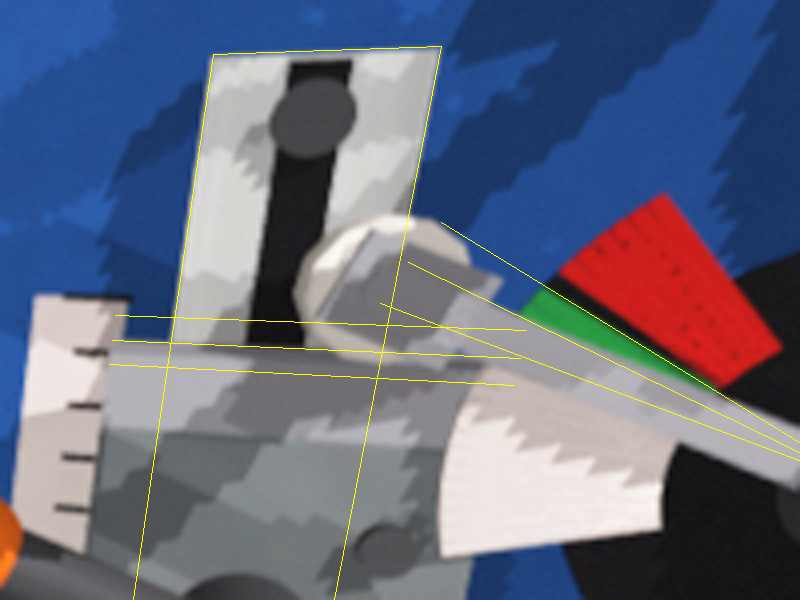

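View pics/w13y.png

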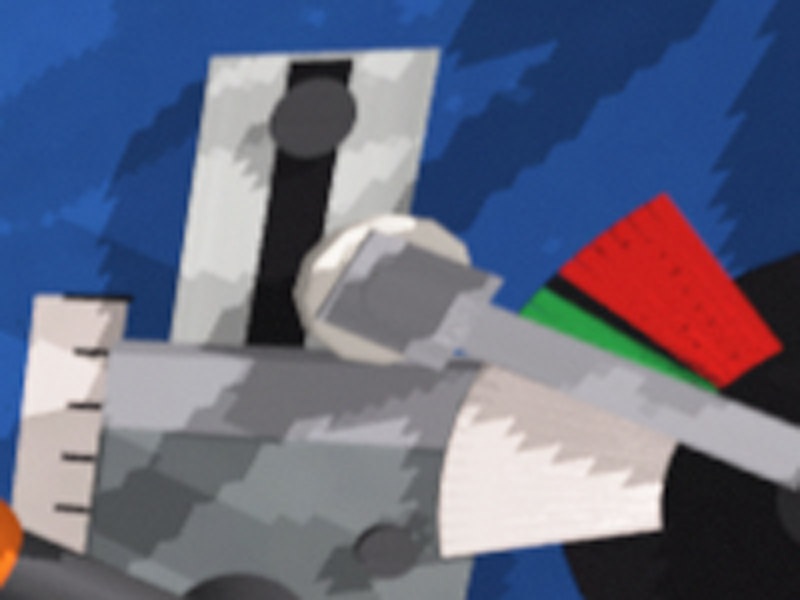

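```bash
python3 -m crank '{"slide":[[-0.045,0,0],[-0.09,0,0],[-0.09,0.0,0.03],[-0.09,0.02,0.07],[-0.09,0.04,0.07],[-0.08,0.04,0.07],[-0.07,0.04,0.07],[-0.07,0.04,0.07]],"roll":[0,0,0,0,0,0,0,0],"grip":[0.07,0.07,0.07,0.07,0.07,0.07,0.07,0.07]}'
python3 - <<'E'
from ov import *
s=go(Rh(-94,1,28),6.5);print(inRh(s["position"]))
E
```

```text
time_s: 14.45
position: [0.5035, 0.0076, 0.0951]
tool_rot: [[-0.116, 0.993, -0.0], [0.993, 0.116, 0.0], [0.0, -0.0, -1.0]]
ft_force: [-0.2, -0.8, 0.1]
grip_width: 0.0705
slide [0.0109 0.0002 0.0016] roll 0.002 at [0.5035 0.0076 0.0951] yaw 6.64 q [-12.6  25.8  93.4   0.   60.8 -19.3] t 14.45 F [-0.2 -0.8  0.1] w 0.0705
[-94.19450057  -9.89959338  29.56687123]
```

```bash
python3 -m crank '{"slide":[[0.004,0,0],[0.007,0,0],[0.009,0,0],[0.01,0,0],[0.011,0,0],[0.0115,0,0],[0.0115,0,0],[0.0115,0,0]],"roll":[0,0,0,0,0,0,0,0],"grip":[0.07,0.07,0.07,0.07,0.07,0.07,0.07,0.07]}'
python3 - <<'E'
from ov import *
s=go(Rh(-94,1,28),6.5);print(inRh(s["position"]))
E
```

```text
time_s: 15.25
position: [0.5033, 0.0168, 0.0949]
tool_rot: [[-0.114, 0.993, 0.001], [0.993, 0.114, -0.002], [-0.002, 0.0, -1.0]]
ft_force: [-0.6, -8.5, 0.5]
grip_width: 0.0697
slide [ 0.0017 -0.0006  0.0014] roll 0.001 at [0.5033 0.0168 0.0949] yaw 6.54 q [-11.5  25.8  93.4  -0.1  60.7 -18. ] t 15.25 F [-0.6 -8.5  0.5] w 0.0697
[-93.35197991  -0.70549868  29.42348995]
```

```bash
python3 -m crank '{"slide":[[0.001,0,0],[0.0018,0,0],[0.0018,0,0],[0.0018,0,0],[0.0018,0,0],[-0.01,0,0],[-0.03,0,0],[-0.03,0,0]],"roll":[0,0,0,0,0,0,0,0],"grip":[0.07,0.07,0.07,0.07,0.07,0.07,0.07,0.07]}'
python3 - <<'E'
from ov import *
s=go(Rh(-107,110,26),6.5);print(inRh(s["position"]))
E
```

```text
time_s: 16.05
position: [0.5069, -0.0135, 0.0947]
tool_rot: [[-0.113, 0.994, 0.001], [0.994, 0.113, -0.0], [-0.0, 0.0, -1.0]]
ft_force: [0.5, 0.7, -0.6]
grip_width: 0.07
slide [ 0.1413 -0.0138  0.0031] roll -0.0 at [ 0.5069 -0.0135  0.0947] yaw 6.48 q [-14.9  26.1  92.9  -0.   61.  -21.4] t 16.05 F [ 0.5  0.7 -0.6] w 0.07
[-93.20500379 -31.28034727  29.17830113]
```

```bash
python3 -m crank '{"slide":[[0,-0.04,-0.01],[0,-0.047,-0.05],[0.04,-0.047,-0.05],[0.09,-0.047,-0.05],[0.14,-0.047,-0.05],[0.166,-0.047,-0.05],[0.166,-0.047,-0.05],[0.166,-0.047,-0.05]],"roll":[0,0,0,0,0,0,0,0],"grip":[0.05,0.05,0.05,0.05,0.05,0.05,0.05,0.05]}'
python3 - <<'E'
from ov import *
from rig import *
s=go(Rh(-103,133,26),6.5);print(inRh(s["position"]))
P={}
for n in ["wrist","top"]: P[n]=get_image(n)
pickle.dump(P,open("P5.pkl","wb"))
draw(P["wrist"],[],"pics/w14.png",(0,0,640,480),1.2,model(.127,1.12,.445))
draw(P["top"],[],"pics/t14.png",(220,160,380,260),5,model(.127,1.12,.445))
E
```

```text
time_s: 16.85
position: [0.4405, 0.1481, 0.1447]
tool_rot: [[-0.116, 0.993, -0.0], [0.993, 0.116, -0.0], [0.0, -0.0, -1.0]]
ft_force: [-0.5, -0.9, 0.1]
grip_width: 0.05
slide [-0.004   0.0379  0.0531] roll 0.003 at [0.4405 0.1481 0.1447] yaw 6.67 q [ 3.9 18.6 95.5  0.  66.  -2.7] t 16.85 F [-0.5 -0.9  0.1] w 0.05
[-140.90796675  136.85718705   79.1361626 ]
```

View pics/w14.png

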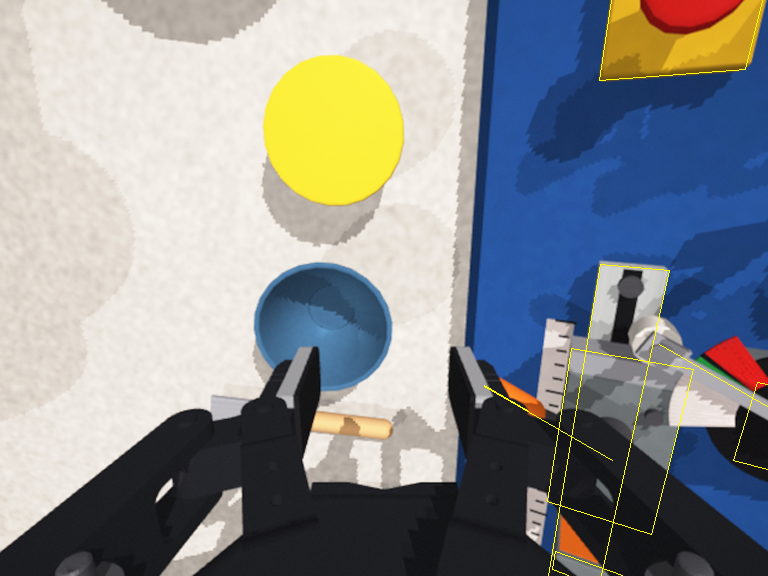

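View pics/t14.png

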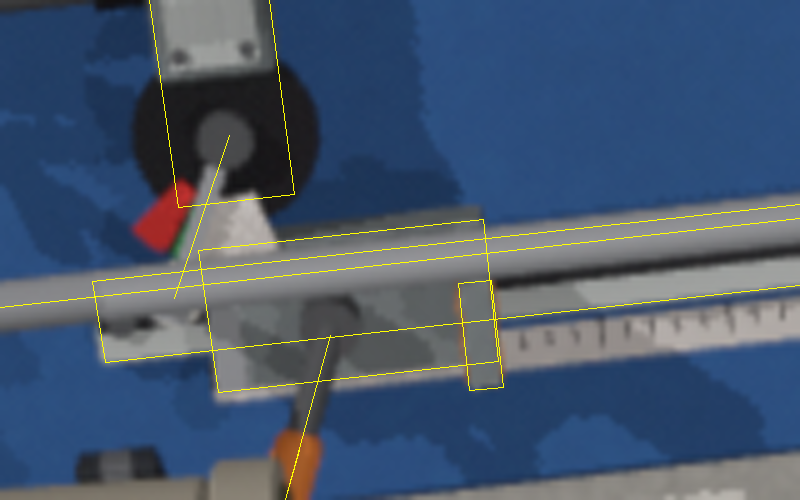

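```bash
python3 -m crank '{"slide":[[0,0,0.05],[0,0.038,0.053],[0,0.038,0.053],[-0.005,0.038,0.053],[-0.01,0.038,0.053],[-0.015,0.038,0.053],[-0.02,0.038,0.053],[-0.025,0.038,0.053]],"roll":[0,0,0,0,0,0,0,0],"grip":[0.05,0.05,0.05,0.05,0.05,0.05,0.05,0.05]}'
python3 - <<'E'
from ov import *
from rig import *
s=go(Rh(-103,55,26),6.5);print(inRh(s["position"]))
P={}
for n in ["wrist","scene"]: P[n]=get_image(n)
draw(P["wrist"],[],"pics/w15.png",(0,0,640,480),1.2,model(.127,1.12,.445))
cv2.imwrite("pics/s15.png",P["scene"]["frame"][200:320,260:420,::-1].repeat(5,0).repeat(5,1))
E
```

```text
time_s: 17.75
position: [0.4812, 0.1269, 0.092]
tool_rot: [[-0.115, 0.993, 0.0], [0.993, 0.115, 0.0], [0.0, 0.0, -1.0]]
ft_force: [-0.3, 1.7, 0.5]
grip_width: 0.0501
slide [-0.0561 -0.0003  0.0005] roll 0.001 at [0.4812 0.1269 0.092 ] yaw 6.58 q [ 1.1 25.6 94.6  0.  59.9 -5.5] t 17.75 F [-0.3  1.7  0.5] w 0.0501
[-102.82140578  111.1421045    26.48889524]
```

View pics/w15.png

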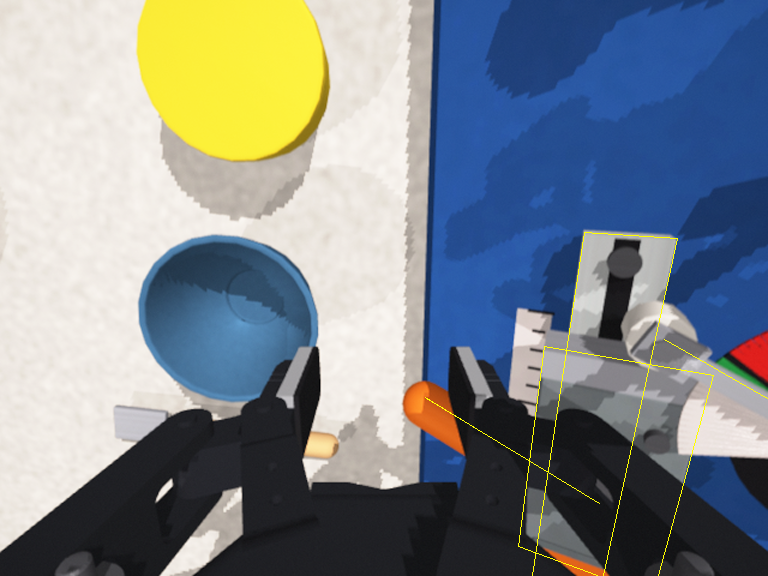

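View pics/s15.png

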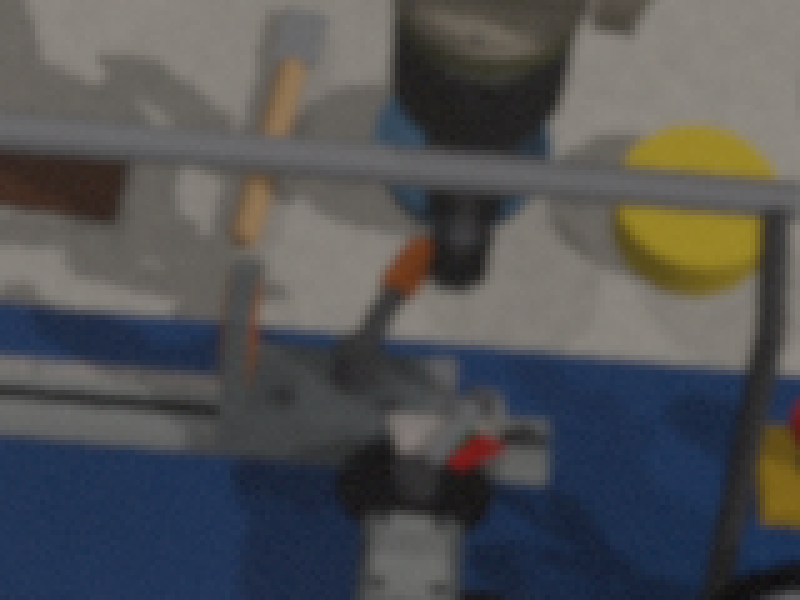

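```bash
python3 -m crank '{"slide":[[-0.004,0,0],[-0.008,0,0],[-0.012,0,0],[-0.016,0,0],[-0.02,0,0],[-0.024,0,0],[-0.028,0,0],[-0.032,0,0]],"roll":[0,0,0,0,0,0,0,0],"grip":[0.05,0.05,0.05,0.05,0.05,0.05,0.05,0.05]}'
python3 - <<'E'
from ov import *
from rig import *
s=go(Rh(-103,55,26),6.5);print(inRh(s["position"]))
P={}
for n in ["wrist","scene"]: P[n]=get_image(n)
draw(P["wrist"],[],"pics/w16.png",(0,0,640,480),1.2,model(.127,.5,.445))
E
```

```text
time_s: 18.65
position: [0.4848, 0.0952, 0.0916]
tool_rot: [[-0.115, 0.993, -0.001], [0.993, 0.115, 0.0], [0.0, -0.001, -1.0]]
ft_force: [-2.3, 2.1, -0.9]
grip_width: 0.0499
slide [-0.0243 -0.0002  0.0001] roll 0.002 at [0.4848 0.0952 0.0916] yaw 6.59 q [-2.6 25.3 95.1 -0.  59.6 -9.2] t 18.65 F [-2.3  2.1 -0.9] w 0.0499
[-102.82735106   79.27468701   26.09768937]
```

View pics/w16.png

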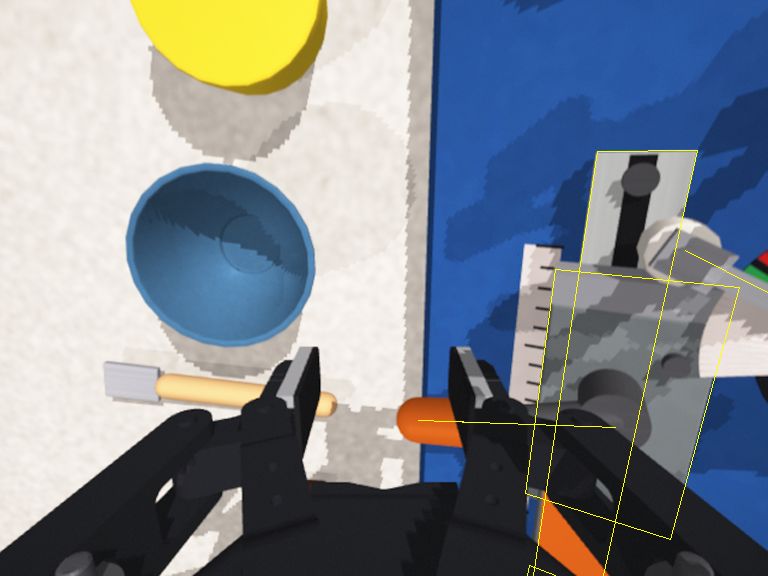

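```bash
python3 -m crank '{"slide":[[-0.004,0,0],[-0.008,0,0],[-0.011,0,0],[-0.014,0,0],[-0.017,0,0],[-0.02,0,0],[-0.022,0,0],[-0.024,0,0]],"roll":[0,0,0,0,0,0,0,0],"grip":[0.05,0.05,0.05,0.05,0.05,0.05,0.05,0.05]}'
python3 - <<'E'
from ov import *
from rig import *
s=go(Rh(-103,50,26),6.5);print(inRh(s["position"]))
P={}
for n in ["wrist","scene"]: P[n]=get_image(n)
draw(P["wrist"],[],"pics/w17.png",(0,0,640,480),1.2,model(.127,0,.445))
cv2.imwrite("pics/s17.png",P["scene"]["frame"][200:320,260:420,::-1].repeat(5,0).repeat(5,1))
E
```

```text
time_s: 19.55
position: [0.4876, 0.0716, 0.0917]
tool_rot: [[-0.115, 0.993, -0.0], [0.993, 0.115, 0.0], [0.0, -0.0, -1.0]]
ft_force: [-0.7, 4.4, 1.4]
grip_width: 0.0499
slide [-0.0055 -0.0003  0.0002] roll 0.002 at [0.4876 0.0716 0.0917] yaw 6.59 q [ -5.4  25.2  95.3   0.   59.5 -12. ] t 19.55 F [-0.7  4.4  1.4] w 0.0499
[-102.75748122   55.48272055   26.15980749]
```

View pics/w17.png

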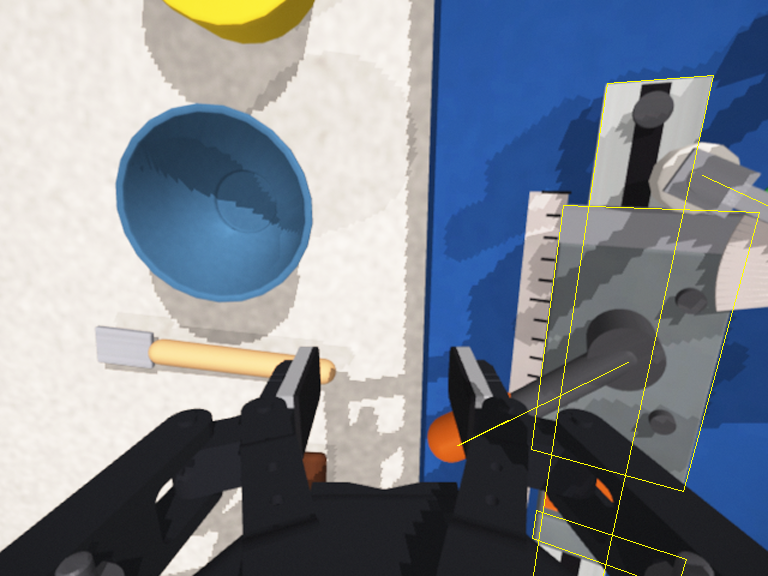

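View pics/s17.png

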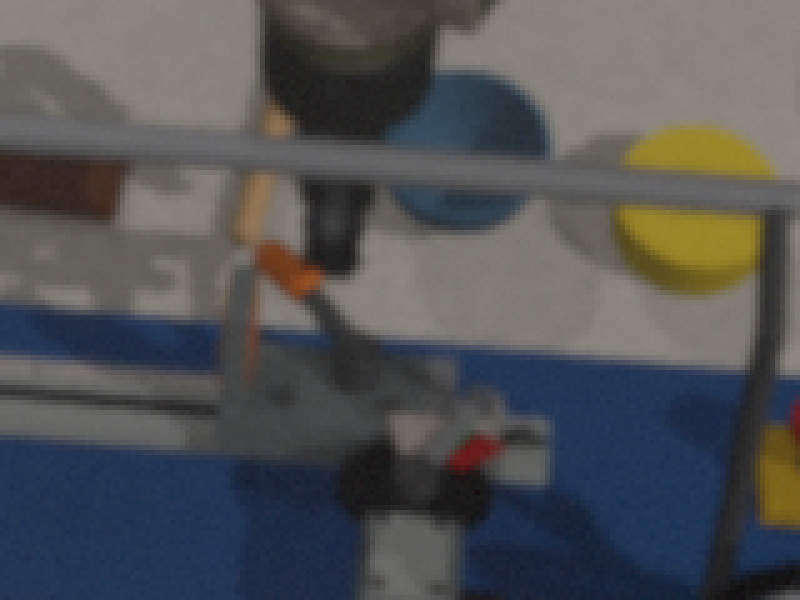

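```bash
python3 -m crank '{"slide":[[-0.001,0,0],[-0.002,0,0],[-0.003,0,0],[-0.004,0,0],[-0.005,0,0],[-0.006,0,0],[-0.006,0,0],[-0.006,0,0]],"roll":[0,0,0,0,0,0,0,0],"grip":[0.05,0.05,0.05,0.05,0.05,0.05,0.05,0.05]}'
python3 - <<'E'
from ov import *
s=go(Rh(-103,50,26),6.5);print(inRh(s["position"]))
E
```

```text
time_s: 20.45
position: [0.4878, 0.0662, 0.0916]
tool_rot: [[-0.115, 0.993, -0.002], [0.993, 0.115, 0.001], [0.001, -0.001, -1.0]]
ft_force: [-3.6, 6.4, 2.3]
grip_width: 0.0498
slide [-0.0001  0.0002  0.    ] roll 0.002 at [0.4878 0.0662 0.0916] yaw 6.6 q [ -6.1  25.2  95.4   0.   59.5 -12.7] t 20.45 F [-3.6  6.4  2.3] w 0.0498
[-103.17189014   50.05600817   26.0410237 ]
```

```bash
python3 -m crank '{"slide":[[-0.001,0,0],[-0.002,0,0],[-0.003,0,0],[-0.003,0,0],[-0.003,0,0],[-0.003,0,0],[-0.003,0,0],[-0.003,0,0]],"roll":[0,0,0,0,0,0,0,0],"grip":[0.05,0.05,0.05,0.05,0.05,0.05,0.05,0.05]}'
python3 - <<'E'
from ov import *
from rig import *
s=go(Rh(-103,50,26),6.5);print(inRh(s["position"]))
P={}
for n in ["wrist","scene"]: P[n]=get_image(n)
draw(P["wrist"],[],"pics/w18.png",(0,0,640,480),1.2,model(.127,0,.445))
E
```

```text
time_s: 21.25
position: [0.4873, 0.0642, 0.0915]
tool_rot: [[-0.116, 0.993, -0.003], [0.993, 0.116, 0.002], [0.003, -0.003, -1.0]]
ft_force: [-6.5, 11.9, 5.0]
grip_width: 0.05
slide [0.0018 0.0009 0.    ] roll 0.002 at [0.4873 0.0642 0.0915] yaw 6.64 q [ -6.4  25.2  95.4   0.1  59.6 -13.1] t 21.25 F [-6.5 11.9  5. ] w 0.05
[-103.87356456   48.17553765   26.01806788]
```

View pics/w18.png

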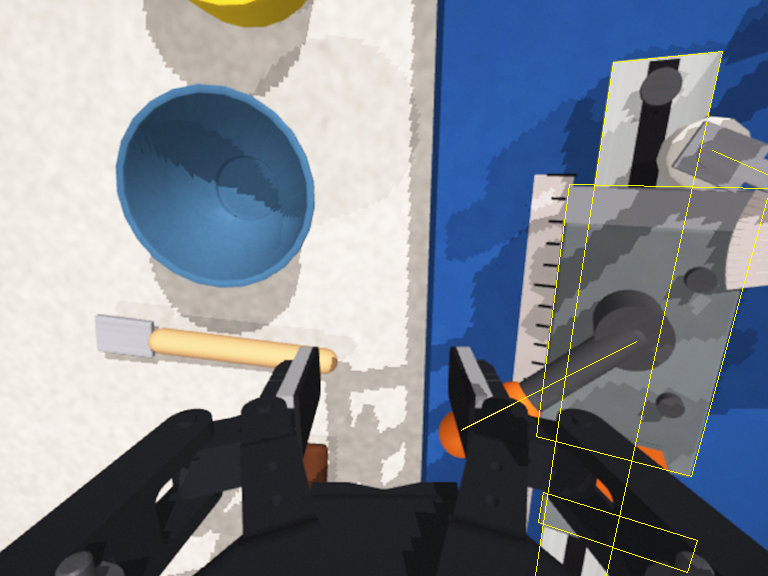

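```bash
python3 -m crank '{"slide":[[0.015,0,0],[0.02,-0.01,0],[0.02,-0.03,0],[0.02,-0.03,-0.04],[0.014,-0.03,-0.073],[0.014,-0.03,-0.073],[0.014,-0.03,-0.073],[0.014,-0.03,-0.073]],"roll":[0,0,0,0,0,0,0,0],"grip":[0.07,0.07,0.07,0.07,0.07,0.07,0.07,0.07]}'
python3 - <<'E'
from ov import *
from rig import *
s=go(Rh(-134,62,99),6.5);print(inRh(s["position"]))
P={}
for n in ["wrist","top","scene"]: P[n]=get_image(n)
p=P["wrist"]
Ls=[([72,100,38],[72-65*np.cos(a),100+65*np.sin(a),38]) for a in (.35,.45,.55)]
for d in (.123,.127,.131): Ls+=[([-25,d*1000-10,36],[30,d*1000-10,36])]
Ls+=box(-16,16,-310,160,12)
draw(p,[],"pics/w19z.png",(440,90,640,240),4,Ls)
draw(p,[],"pics/w19.png",(0,0,640,480),1.2,[(lever(a,67,0),lever(a,67,70)) for a in (0,.15)])
draw(P["top"],[],"pics/t19.png",(220,160,380,260),5,[(lever(a,67,0),lever(a,67,70)) for a in (0,.15)])
E
```

```text
time_s: 22.15
position: [0.4567, 0.0731, 0.1637]
tool_rot: [[-0.115, 0.993, -0.002], [0.993, 0.115, -0.0], [0.0, -0.002, -1.0]]
ft_force: [1.3, -0.3, -0.3]
grip_width: 0.0703
slide [ 0.0016 -0.0007 -0.0009] roll 0.001 at [0.4567 0.0731 0.1637] yaw 6.58 q [ -5.6  17.1  94.   -0.   69.  -12.2] t 22.15 F [ 1.3 -0.3 -0.3] w 0.0703
[-133.30690415   60.43934481   98.13918188]
```

View pics/w19z.png

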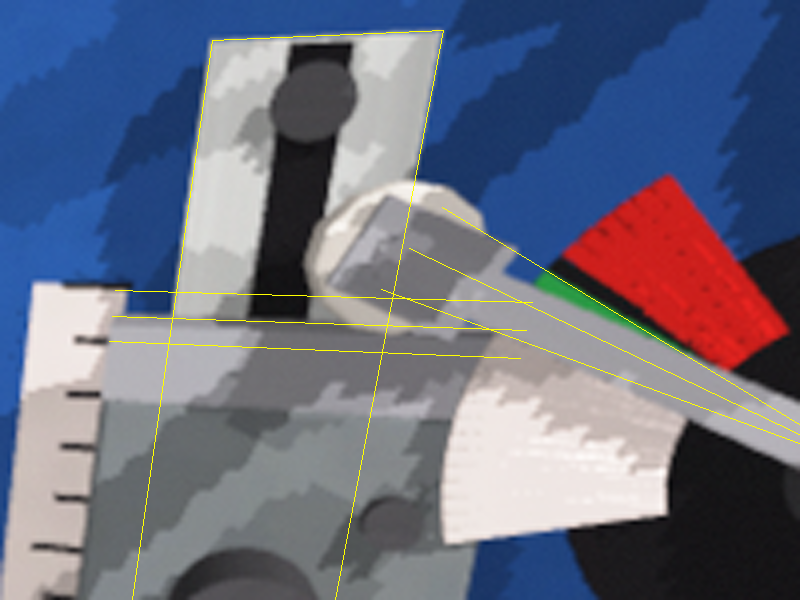

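View pics/w19.png

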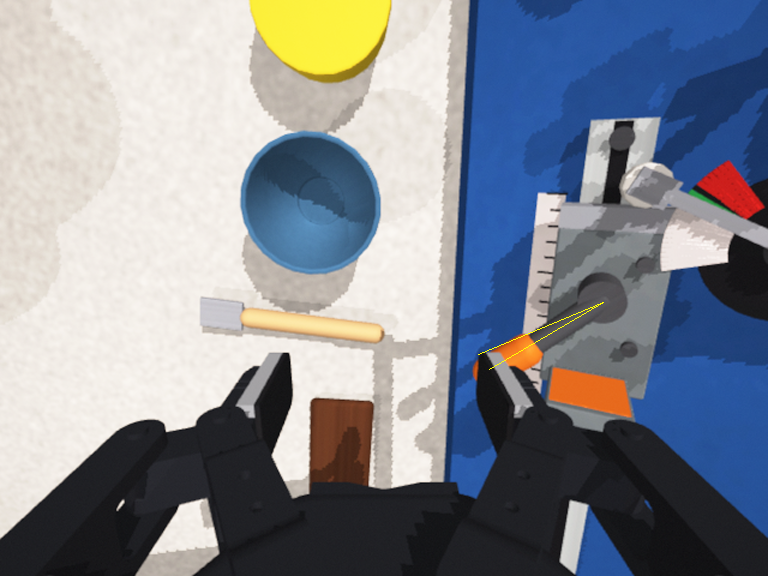

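View pics/t19.png

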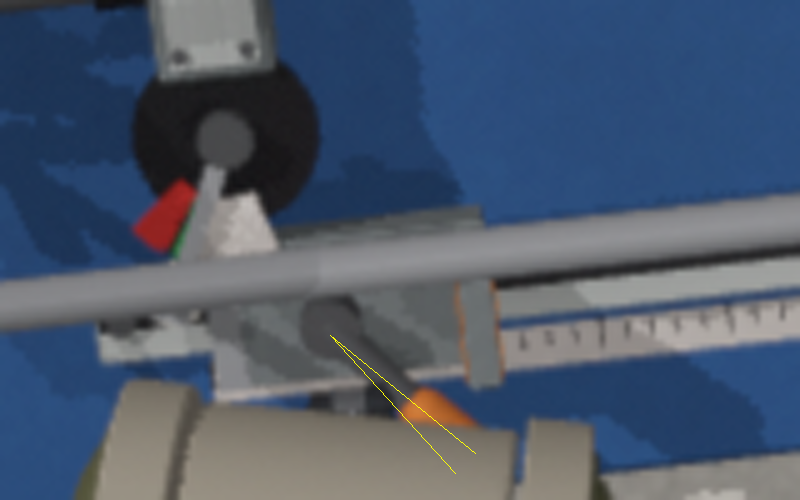

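```bash
python3 -m crank '{"slide":[[0,-0.03,-0.04],[0,-0.05,-0.08],[0.08,-0.05,-0.1],[0.08,-0.05,-0.1],[0.08,-0.05,-0.1],[0.08,-0.05,-0.1],[0.08,-0.05,-0.1],[0.08,-0.05,-0.1]],"roll":[0,0,0,0,0,0,0,0],"grip":[0.07,0.07,0.07,0.07,0.07,0.07,0.07,0.07]}'
python3 - <<'E'
from ov import *
from rig import *
p=get_image("wrist");s=observe();print(np.abs(s["qvel"]).max(),s["ft_force"],s["time_s"])
draw(p,[],"pics/w20.png",(320,120,640,360),2.5,[(lever(a,67,0),lever(a,67,70)) for a in (0,.15)])
E
```

```text
time_s: 23.1
position: [0.3986, 0.1462, 0.2641]
tool_rot: [[-0.113, 0.994, -0.001], [0.994, 0.113, -0.0], [-0.0, -0.001, -1.0]]
ft_force: [0.4, -0.1, 0.0]
grip_width: 0.07
0.2717243081216063 [-0.04895874  0.1283825  -0.38592177] 23.15
```

View pics/w20.png

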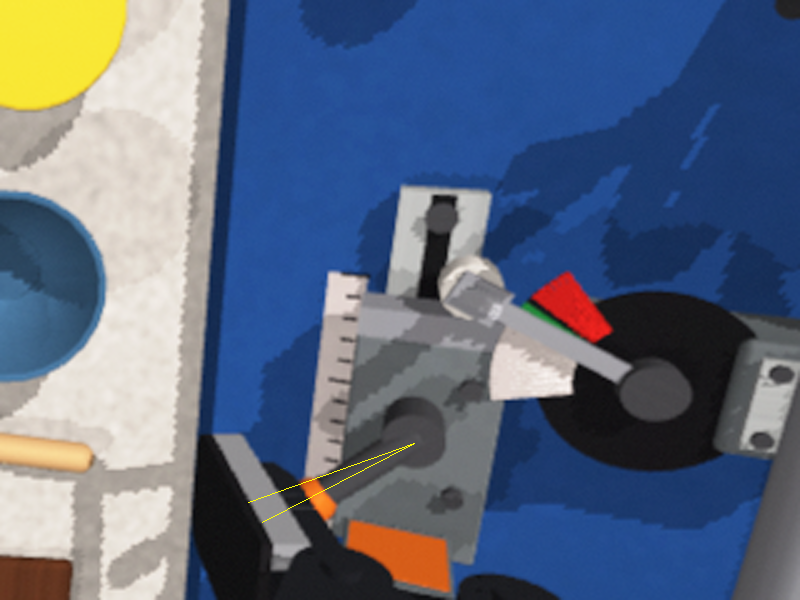

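The lever lies over the green mark and the clamp is at its locked stop. The arm is clear of everything, so I'm handing in.

```bash
python3 -c "
from rig import *
print(close_job())"
```

```text
the job is handed in; nothing more can be done
None
```

The dog is set and locked with the switch lever in the green mark, and I handed the job in at about 23 s. One early collision may have come close to a force limit.

**What I did:** The moves allow no tilt, so I worked with the gripper pointing straight down, from in front of the safety bar, using one finger of the partly open gripper. I swung the orange lever open to about 1.1 rad and pushed the dog by its lug to about 0.127 m. I then swung the lever back until the force rose to about 12 N at its locked stop.

**Last checks (camera estimates against the fitted frame):**
- **Switch lever:** about 0.44 rad, over the green and clear of the red.
- **Dog:** about 0.127 m; I saw no shift when the clamp was locked.
- **Clamp lever:** at or slightly past the 0 rad line.
- **Robot and bystanders:** the arm is clear with no contact force, and I never saw a bystander touched or displaced. I did not measure their final positions.

**What went wrong:** On the first approach to the lever, part of the open gripper, probably a knuckle, hit the lug. A wrist force of 41 N was read, and the still-clamped dog slipped from about 0.05 to 0.07 m, short of the roller. If that contact counts as the gripper's body, it could breach the 40 N limit; I can't tell from here. I redid the approach higher and with a narrower opening, and the largest contact force read after that was about 14 N.

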